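Push the offcuts off the welding plate into the scrap tray

ROBOT

A 6-joint arm with a two-finger parallel gripper is mounted at the origin on the work surface. World frame = base frame: x ahead of the robot, y to its left, z up, the work surface at z = 0. Lengths are in mm, angles in rad, forces in N, time in s.
With the tool pointing down it reaches from about 350 to 975 mm from the base axis. Payload 7.1 kg.
Tool frame: the origin (TCP) lies between the finger pads; the fingertips stand 17 mm ahead of it and the grasp point (between the pads) lies 2 mm behind it (tip_reach is the y of the fingertips in the tool frame, in mm); y points along the fingers, x is the direction in which the jaws open and shut, and the axes are right-handed (so a half turn about y gives the same grasp; the last joint's range is limited). The gripper opens to 88 mm and grips with 3 to 60 N. Pads are 20 mm wide; open, the fingers measure 115 mm over their backs; the gripper's body (75 mm by 178 mm) begins 61 mm behind the grasp point.
Start: joints at [1.314, 0.423, 1.63, -0, 1.089, -0.019], TCP at [147.197, 607.403, 239.675] pointing down, gripper open.
Joint ranges: [-3, 3], [-0.9, 2.11], [0.09, 2.58], [-1.31, 4.45], [0.11, 2.69], [-2.54, 2.54]. Speed limits (rad/s): [2.39, 2.39, 3.01, 3.14, 3.14, 3.14].

INTERFACE

Orientations are given as a rotation vector (axis times angle).
In Python, from workcell import get_obs, get_image, camera_model, close_job, silhouettes, tip_of, tip_reach gives the robot as it stands. The module is installed in compiled form; this text tells all that it offers.
- The arm moves only by the tool arm_command, never from a script. Its argument "targets" is a list of rows, each a list of 4 numbers: the shift along the tool's x, y, z in mm, then the turn about the tool's y in rad. A call has 1 to 20 rows; each row shifts and turns the commanded pose from where the row before left it, along the tool's axes as they then stand; what a row does not reach is not made up. A row lasts 1/12 s, in which the tool goes at most 41.7 mm and 7.16 degrees, less where a joint would pass 70% of its speed; a pose out of reach is approached as far as the arm can. A call is refused whole if a number of a shift passes 41.7 or a number of a turn 0.125, either way. A call with a gripper value outside its range is refused whole. "gripper" is the opening in per cent of the stroke, from 0 (shut) to 100 (fully open), set as the call begins (left out, the last holds). The fingers move at their own pace and stop on an object; the grip force is fixed at half the most. Time passes only in rows, so rows that do not move let the fingers close. It gives the time, the measured TCP pose, the force and the opening at its end, in the units of the state.
- get_obs(): the state, without advancing time (a new reading comes with each control period).
- get_image(name): name is "side" or "top" or "wrist"; returns the picture (480x640x3 uint8, blue, green, red); there is no depth.
- camera_model(name): a dict with "mtx" (3x3 intrinsics, pixels), "dist" ([k1, k2, p1, p2, k3] as OpenCV has them; the pictures are not rectified), "position" and "orientation" of the camera in the world. Camera axes: x right, y up, looking along -z (the intrinsics and any distortion apply to the point x, -y, -z); pixel columns grow to the right and rows downward; lengths in mm; the calibration is good to about 2 mm. A picture is of the moment at which its call begins: read the wrist's pose just before it. camera_model takes no time and is no camera call; for the wrist camera it gives the pose at the moment of the call.
- close_job(): hands the job in, once; it reports no verdict.
Trained networks look in the newest picture that a camera, given by its name, has taken for a name from the list of things; names that differ only in an ending like _2 or _b are one class to them, and where a whole thing is asked for, a point or a joint stands for the part that bears it (a point fixed in the world has none). Each returns a list of dicts, best first, with "conf" (0 to 1); they miss things now and then, are a little off and sometimes report something else, mostly with a low value. They report only what shows in the picture. A call takes as long as a camera call. They do not tell look-alikes from the thing itself.
- silhouettes(camera, thing): "pixels" (480x640 bool, what is visible of it) and "at" ([column, row] in pixels, amid what is visible of it).
- tip_of(camera, thing): "at" ([column, row] in pixels: a listed point, or the origin of a listed thing).
The state is a dict: "t": time; "qpos": joint angles; "qvel": joint speeds; "joint_torque": joint torques, N m; "ee_pos": TCP position; "orientation": TCP orientation; "ft_force": force on the tool from outside, world axes, zero at the start; "moment": the same for the moment, N m; "width": finger opening in mm.
Only numpy, scipy, OpenCV 4.12 (cv2) and the standard library are available. Lean on these libraries where they do the work, as an engineer would, in place of code of your own. Each camera call takes 0.05 s, during which the arm holds its last target. There are 200 camera calls.

TASK

Take the hand pusher from its sloped rest and, set its shoe down flat on the plate until you feel it bear lightly, never pressing hard; then, keeping it down, sweep all seven metal offcuts over the plate's edge into the yellow scrap tray; the offcuts are sharp, so do not touch them with the gripper itself. Then lay the pusher back on the sloped rest as it was, the ends of its back flat on the two cradles, against their stop and between the end lips, and let go. Leave the magnet and the pot where they are.

Things in the scene. Friction and masses are not known exactly. Their poses are not given: they have to be found in the camera images.
- pusher: Hand pusher, about 0.4 kg. Wooden back 190 (x) x 36 (y) x 14 mm; on it, centred, grip rib 100 x 24 mm, z 14 to 59; below it a steel shoe 150 x 30 mm, flat-bottomed, clamped 20 to 44 mm out of the back: how far differs each time and is not told, so feel for it. Origin: centre of the back's underside, z out of the grip. Starts on the rest, tilted 30 degrees about its x.
- rest: Blue sloped rest, fixed. Two cradles, x 80 to 100 mm either side, carry the ends of the pusher's back; the shoe hangs between. They rise along the rest's +y at 30 degrees, 48 mm wide, with a 12 mm high stop on the low (-y) side, inner face 21 mm down-slope of the middle, and 10 mm high end lips 200 mm apart. Origin at its foot, 105 mm under the seat point; z up.
- rest_seat (a point): Seat point: midway between the cradles, level with their sloped surfaces. The pusher's origin starts about 3 mm down-slope of it, its back against or near the stop, its x along the rest's x.
- plate: Welding plate on four feet, fixed: 320 (x) by 260 mm (y), slab 12 mm thick with free edges, flat top 70 mm above its origin. Origin under its centre; its height differs by up to 12 mm from start to start. The tray is at its +y or -y edge, the rest beside the other.
- tray: Yellow open scrap tray, fixed, 320 (x) by 200 mm (y), 45 mm high, walls and floor 4 mm, tucked 15 to 23 mm under the plate's +y or -y edge, lower than the slab, so that what is pushed over that edge drops in. Origin: centre of the underside; x runs with the plate's x.
- magnet: Red triangular welding magnet, 90 mm long, 18 mm thick, 60 mm high, 0.45 kg, standing on the far (+x) strip of the plate; to be left alone. Origin: centre of its underside.
- nutpot: Small aluminium pot, 40 mm across and 40 mm high, standing on the far (+x) strip of the plate; to be left alone. Origin: centre of its underside.
- scrap0: Flat steel bar end, 28 x 18 mm, 5 mm thick, loose on the plate at the start. Origin: centre of its underside as it first lies (it may tumble).
- scrap1: Dark steel block offcut, 24 x 20 mm, 12 mm thick, loose on the plate at the start. Origin: centre of its underside as it first lies (it may tumble).
- scrap2: Round steel slug, 30 mm across, 4 mm thick, loose on the plate at the start. Origin: centre of its underside as it first lies (it may tumble).
- scrap3: Round copper-coloured slug, 26 mm across, 10 mm thick, loose on the plate at the start. Origin: centre of its underside as it first lies (it may tumble).
- scrap4: Dark angle-iron offcut (L section), 26 x 20 mm, 20 mm tall, walls 5 mm, loose on the plate at the start. Origin: centre of its underside as it first lies (it may tumble).
- scrap5: Flat brass bar end, 26 x 18 mm, 4 mm thick, loose on the plate at the start. Origin: centre of its underside as it first lies (it may tumble).
- scrap6: Square steel bar end, 16 mm cube, loose on the plate at the start. Origin: centre of its underside as it first lies (it may tumble).
Things that resemble listed ones, but are neither listed nor needed, are in the scene too. What is shaped like the scrap4 but orange or red is not meant.

How it is judged:
By the outcome, as a careful person would: the job done as asked, in the order asked, and still so for the second after the job is handed in, with the robot touching nothing.
It also fails if it takes over 62 s, if anything falls off the work surface, if the arm or the gripper's body presses on something with over 40 N, if the wrist force passes 120 N, or if a joint passes its speed limit or range.

## Working session

There is one attempt and no reset: what is moved stays moved. The work goes in short steps, Python scripts to look and compute and a tool call to move; the robot and the scene stay as the last step left them, time stands still between calls to the robot, and variables do not carry over. Pictures are saved under pics/ and viewed, about 8 in all and at most 12, crops included, and the job is handed in when it is done.

Besides the shell and the picture viewer there is one more tool, called after ">>>" in YAML: its name, and indented under it one key for each argument. arm_command: Moves the arm, as the interface text tells. Its arguments: {"type":"object","properties":{"targets":{"type":"array","items":{"type":"array","items":{"type":"number"}}},"gripper":{"type":"number"}},"required":["targets"]}

```bash
mkdir -p pics; python3 - <<'E'
from workcell import *
import cv2,numpy as np
o=get_obs();print(o['t'],o['ee_pos'],o['orientation'],o['ft_force'],o['width'])
for c in('side','top'):
    im=get_image(c);cv2.imwrite(f'pics/{c}0.png',im);m=camera_model(c);print(c,m)
    for n in ['pusher','rest','rest_seat','plate','tray','magnet','nutpot']+[f'scrap{i}' for i in range(7)]:
        print(n,[(np.round(r['at']),round(r['conf'],2)) for r in tip_of(c,n)][:3])
print(get_obs()['t'])
E
```

```text
0.0 [147.07102381 606.88781981 238.91218871] [-1.31330513 -1.03130793  1.03340844] [ 0.15244956 -0.57840341 -0.90917665] 88.0124481690492
side {'mtx': array([[434.0494097 ,   0.        , 324.30554873],
       [  0.        , 434.0494097 , 238.34905141],
       [  0.        ,   0.        ,   1.        ]]), 'dist': array([-0.00224446,  0.        ,  0.        ,  0.        ,  0.        ]), 'position': array([292.05373473, 605.15622281, 524.85193696]), 'orientation': array([ 0.3398929 , -1.29905091, -2.29858305])}
pusher [(array([268., 324.]), 0.77), (array([334., 290.]), 0.5)]
rest [(array([272., 375.]), 0.78)]
rest_seat [(array([254., 270.]), 0.25)]
plate [(array([336., 299.]), 0.81)]
tray [(array([382., 250.]), 0.73), (array([308., 282.]), 0.34)]
magnet [(array([252., 268.]), 0.84)]
nutpot [(array([293., 235.]), 0.64)]
scrap0 [(array([383., 311.]), 0.73), (array([331., 247.]), 0.7), (array([305., 281.]), 0.62)]
scrap1 [(array([383., 311.]), 0.73), (array([331., 247.]), 0.7), (array([305., 281.]), 0.62)]
scrap2 [(array([383., 311.]), 0.73), (array([331., 247.]), 0.7), (array([305., 281.]
[... 1068 characters left out ...]
), 0.77), (array([304., 272.]), 0.51)]
scrap0 [(array([274., 236.]), 0.76), (array([203., 165.]), 0.72), (array([306., 271.]), 0.6)]
scrap1 [(array([274., 236.]), 0.76), (array([203., 165.]), 0.72), (array([306., 271.]), 0.6)]
scrap2 [(array([274., 236.]), 0.76), (array([203., 165.]), 0.72), (array([306., 271.]), 0.6)]
scrap3 [(array([274., 236.]), 0.76), (array([203., 165.]), 0.72), (array([306., 271.]), 0.6)]
scrap4 [(array([274., 236.]), 0.76), (array([203., 165.]), 0.72), (array([306., 271.]), 0.6)]
scrap5 [(array([274., 236.]), 0.76), (array([203., 165.]), 0.72), (array([306., 271.]), 0.6)]
scrap6 [(array([274., 236.]), 0.76), (array([203., 165.]), 0.72), (array([306., 271.]), 0.6)]
1.5
```

View pics/top0.png

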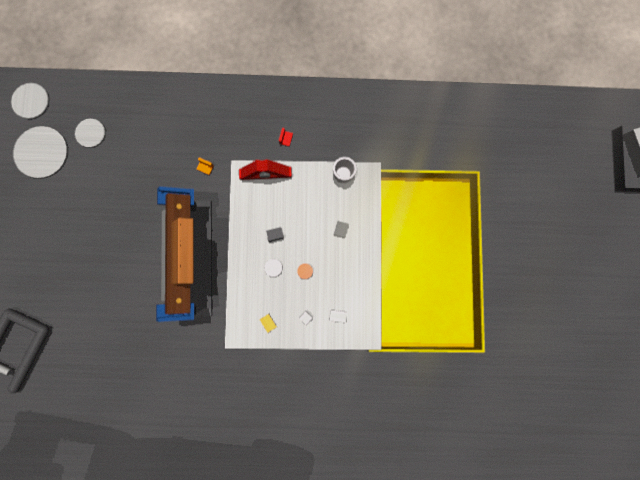

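View pics/side0.png

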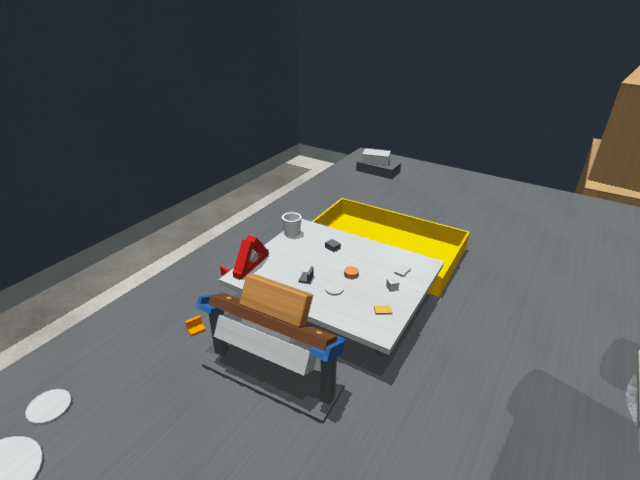

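```bash
cat > h.py <<'E'
from workcell import *
import cv2,numpy as np
from scipy.spatial.transform import Rotation as R
def ray(c,uv,m=None):
    m=m or camera_model(c)
    p=cv2.undistortPoints(np.array([[uv]],float),m['mtx'],np.array(m['dist']))[0,0]
    return m['position'],R.from_rotvec(m['orientation']).apply([p[0],-p[1],-1])
def onz(c,uv,z,m=None):
    o,d=ray(c,uv,m); return o+d*(z-o[2])/d[2]
def proj(c,P,m=None):
    m=m or camera_model(c)
    q=R.from_rotvec(m['orientation']).inv().apply(np.atleast_2d(P)-m['position'])*[1,-1,-1]
    return cv2.projectPoints(q,np.zeros(3),np.zeros(3),m['mtx'],np.array(m['dist']))[0][:,0]
def tri(uvs):
    A=np.zeros((3,3));b=np.zeros(3)
    for c,uv in uvs:
        o,d=ray(c,uv);d=d/np.linalg.norm(d);M=np.eye(3)-np.outer(d,d);A+=M;b+=M@o
    P=np.linalg.solve(A,b)
    return P,[proj(c,P)[0]-uv for c,uv in uvs]
E
python3 - <<'E'
from h import *
np.set_printoptions(precision=1,suppress=True)
print(R.from_rotvec(get_obs()['orientation']).as_matrix())
m={c:camera_model(c) for c in('top','side')}
P=lambda a,b:print(*tri([('top',a),('side',b)]))
print('plate corners: NL(+x,+y), -x-y, -x+y; pot; magnet, tray corners')
P((231,161),(223,280)); P((381,349),(442,266)); P((226,348),(384,339))
P((381,163),(305,225))
print('pusher screws');P((179,206),(229,299));P((179,300),(316,333))
print('rib top ends: back right etc');
P((178,251),(268,324))
for n,a in dict(L=(275,235),slug=(273,268),cop=(305,271),brass=(268,323),cube=(306,317),flat=(338,316),blk=(341,229),mag=(266,172),pot=(344,172)).items(): print(n,onz('top',a,75))
# silhouettes of pusher and rest
for c in('top','side'):
  get_image(c)
  for n in('pusher','rest'):
    s=silhouettes(c,n)
    if s: 
        cv2.imwrite(f'pics/m_{c}_{n}.png',s[0]['pixels'].astype(np.uint8)*255); print(c,n,s[0]['conf'],s[0]['pixels'].sum())
E
```

```text
[[ 0.2  0.  -1. ]
 [ 1.  -0.   0.2]
 [-0.  -1.  -0. ]]
plate corners: NL(+x,+y), -x-y, -x+y; pot; magnet, tray corners
[751.4 174.4  69.4] [array([1. , 1.6]), array([-1.8, -0.5])]
[440.7 -89.9  58.6] [array([-0.2, -0.7]), array([ 0.7, -0. ])]
[442.3 167.9  83.5] [array([-0.9, -2.7]), array([3.2, 0.3])]
[758.6 -90.3  51.1] [array([1.4, 3.2]), array([-2.8, -0.6])]
pusher screws
[663.9 246.9 114.7] [array([0.2, 0.3]), array([-0.3, -0.1])]
[515.9 238.5 115. ] [array([-0.4, -0.9]), array([1.2, 0.2])]
rib top ends: back right etc
[592.2 248.  101.5] [array([0.1, 0.3]), array([-0.3, -0.1])]
L [626.4  94.5  75. ]
slug [570.5  95.7  75. ]
cop [567.   41.8  75. ]
brass [479.3 100.4  75. ]
cube [490.8  37.8  75. ]
flat [493.8 -15.4  75. ]
blk [639.9 -17.2  75. ]
mag [735.1 114.1  75. ]
pot [739.4 -20.2  75. ]
top pusher 0.9 3429
top rest 0.94 2919
side rest 0.69 6019
```

```bash
python3 - <<'E'
import cv2,numpy as np
a=cv2.imread('pics/top0.png')[165:345,140:250];b=cv2.imread('pics/side0.png')[260:410,180:360]
a=cv2.resize(a,None,fx=3.3,fy=3.3,interpolation=3);b=cv2.resize(b,None,fx=2.4,fy=3.3,interpolation=3)
h=max(a.shape[0],b.shape[0]);o=np.zeros((h,a.shape[1]+b.shape[1],3),np.uint8)
o[:a.shape[0],:a.shape[1]]=a;o[:b.shape[0],a.shape[1]:]=b;print(o.shape);cv2.imwrite('pics/crop1.png',o)
E
```

```text
(594, 795, 3)
```

View pics/crop1.png

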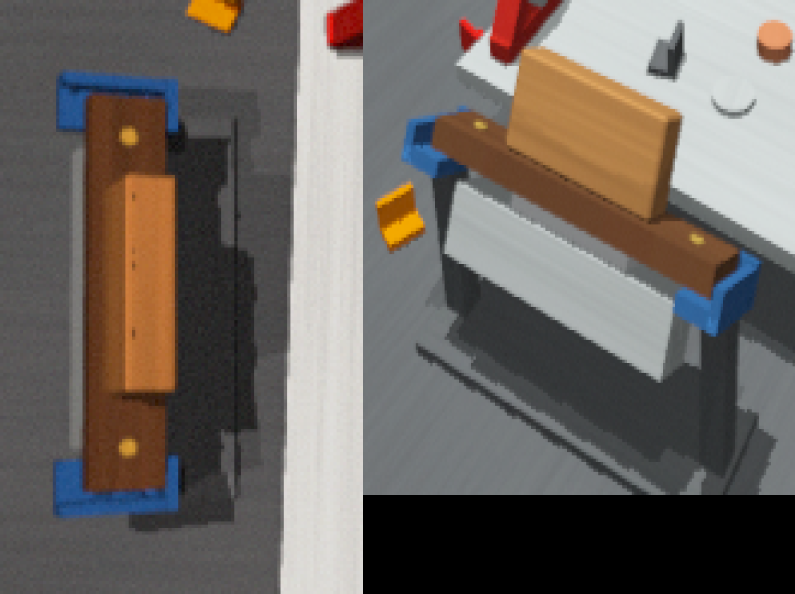

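```bash
python3 - <<'E'
from h import *
from scipy.optimize import least_squares
np.set_printoptions(precision=1,suppress=True)
T=lambda u,v:(u/3.3+140,v/3.3+165); S=lambda u,v:((u-363)/2.4+180,v/3.3+260)
obs=[('top',(50,12,59),T(125,176)),('top',(50,-12,59),T(175,176)),('top',(-50,12,59),T(125,391)),('top',(-50,-12,59),T(175,391)),
('top',(95,18,0),T(86,95)),('top',(-95,18,0),T(85,489)),
('side',(50,12,59),S(525,52)),('side',(-50,12,59),S(668,120)),('side',(50,12,14),S(508,145)),('side',(-50,12,14),S(652,218)),('side',(-50,-12,59),S(680,112)),('side',(-95,18,0),S(715,295))]
def f(p,r=False):
    Rm=R.from_euler('ZX',[p[3],np.pi/6])
    e=np.array([proj(c,Rm.apply(a)+p[:3])[0]-uv for c,a,uv in obs])
    return e if r else e.ravel()
for cams in (['top','side'],['top'],['side']):
    full=obs; 
    g=lambda p:f(p,True)[[o[0] in cams for o in obs]].ravel()
    s=least_squares(g,[590,245,105,0.03],loss='soft_l1',x_scale=[10,10,10,.1])
    print(cams,s.x[:3],s.x[3]);print(f(s.x,True).T)
print(R.from_euler('ZX',[.04,np.pi/6]).apply([[0,0,59],[0,0,36]]))
# plate fit
po=[('top',(160,130),(231,161)),('top',(-160,130),(226,348)),('top',(-160,-130),(381,349)),('top',(160,-130),(381,163)),
('side',(160,130),(223,280)),('side',(-160,130),(384,339)),('side',(-160,-130),(442,266)),('side',(160,-130),(305,225))]
def g(p):
    Rm=R.from_euler('Z',p[3]); return np.array([proj(c,Rm.apply((*a,0))+p[:3])[0]-uv for c,a,uv in po]).ravel()
s=least_squares(g,[600,40,70,0.03],loss='soft_l1',x_scale=[10,10,10,.1]);print('plate',s.x[:3],s.x[3]);print(g(s.x).reshape(-1,2).T)
Rp=R.from_euler('Z',s.x[3])
for n,a in dict(L=(275,235),slug=(273,268),cop=(305,271),brass=(268,323),cube=(306,317),flat=(338,316),blk=(341,229),mag=(266,174),pot=(344,172)).items(): print(n,Rp.inv().apply(onz('top',a,s.x[2]+5)-s.x[:3])[:2])
E
```

```text
['top', 'side'] [587.5 248.8 104.4] 0.06622030388439447
[[ 0.2  1.1  0.5  1.6 -0.7 -0.3 -1.8  0.5 -2.1 -1.   2.9 -1.5]
 [-0.9 -0.2  0.9  0.4  1.6  1.1 -2.  -1.2  0.3  1.5 -0.3  0.9]]
['top'] [588.7 251.9  96.3] 0.05929015943733593
[[ 0.   0.7 -0.2  0.8 -0.5 -0.9 -3.2 -1.6 -3.5 -3.1  1.  -4. ]
 [-0.8 -0.   0.1 -0.2  1.8 -0.1  3.4  4.7  5.5  7.2  5.4  6.9]]
['side'] [596.3 235.2  89.9] 0.08259339755280871
[[11.7 12.  13.2 13.7  9.8 12.5 -0.2  0.6 -0.  -0.4  2.5 -1.4]
 [-5.  -4.4 -4.9 -5.4 -1.3 -4.6 -0.2 -0.7  1.2  0.8  0.1 -0.9]]
[[  1.2 -29.5  51.1]
 [  0.7 -18.   31.2]]
plate [598.5  42.1  63.1] 0.010908775338305508
[[ 2.1 -0.1 -0.   0.1 -3.7  4.5  1.4 -4.4]
 [-0.5 -1.1  0.1  0.5  1.2 13.1 -1.7 -4.7]]
L [29.3 52.6]
slug [-27.1  54.5]
cop [-31.3   0.1]
brass [-119.1   60.3]
cube [-108.3   -3.1]
flat [-105.8  -56.8]
blk [ 41.7 -60.2]
mag [135.6  71.2]
pot [142.  -64.4]
```

>>> arm_command:
  targets:
    - [0,0,0,-0.087]
    - [0,0,0,-0.087]
    - [0,0,0,-0.086]
    - [-24,0,-24.4,0]
    - [-24,0,-24.4,0]
    - [-24,0,-24.4,0]
    - [-24,0,-24.4,0]
    - [-24,0,-24.4,0]
    - [-24,0,-24.4,0]
    - [-24,0,-24.4,0]
    - [-24,0,-24.4,0]
    - [-24,0,-24.4,0]
    - [-24,0,-24.4,0]
    - [-24,0,-24.4,0]
    - [-24,0,-24.4,0]
    - [-24,0,-24.4,0]
    - [-24,0,-24.4,0]
    - [-24,0,-24.4,0]
    - [-24,0,-24.4,0]
    - [-24,0,-24.4,0]

```text
t: 3.47
ee_pos: [572.1, 207.3, 239.8]
orientation: [-1.199, -1.226, 1.225]
ft_force: [0.5, 0.5, -0.0]
width: 87.6
```

```bash
python3 - <<'E'
from h import *
o=get_obs();print(o['t'],o['ee_pos'],R.from_rotvec(o['orientation']).as_matrix().round(3))
m=camera_model('wrist');print(m['position'],R.from_rotvec(m['orientation']).as_matrix().round(2))
im=get_image('wrist');cv2.imwrite('pics/w1.png',im)
np.save('w1.npy',[m],allow_pickle=True)
E
```

```text
3.4667 [572.06445753 207.30529716 239.81275937] [[-0.022  0.    -1.   ]
 [ 1.     0.    -0.022]
 [ 0.    -1.    -0.   ]]
[493.43233534 204.61429614 384.64223349] [[-0.02 -0.96 -0.29]
 [ 1.   -0.02 -0.01]
 [-0.   -0.29  0.96]]
```

View pics/w1.png

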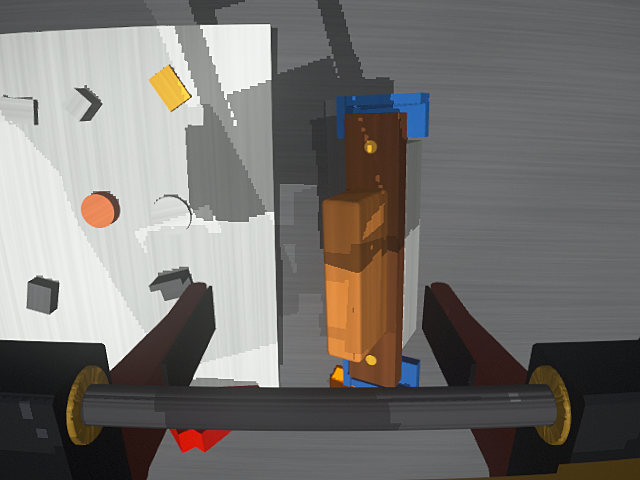

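```bash
cat > fit.py <<'E'
from h import *
from scipy.optimize import least_squares
np.set_printoptions(precision=1,suppress=True)
T=lambda u,v:(u/3.3+140,v/3.3+165); S=lambda u,v:((u-363)/2.4+180,v/3.3+260)
m={'top':camera_model('top'),'side':camera_model('side'),'wrist':np.load('w1.npy',allow_pickle=True)[0]}
obs=[('top',(50,12,59),T(125,176)),('top',(50,-12,59),T(175,176)),('top',(-50,12,59),T(125,391)),('top',(-50,-12,59),T(175,391)),
('top',(95,18,0),T(86,95)),('top',(-95,18,0),T(85,489)),
('side',(50,12,59),S(525,52)),('side',(-50,12,59),S(668,120)),('side',(50,12,14),S(508,145)),('side',(-50,12,14),S(652,218)),('side',(-50,-12,59),S(680,112)),('side',(-95,18,0),S(715,295)),
('wrist',(-50,-12,59),(322,199)),('wrist',(-50,12,59),(360,198)),('wrist',(50,-12,59),(329,354)),('wrist',(50,12,59),(365,361)),('wrist',(-95,18,0),(406,112)),('wrist',(95,18,0),(402,386))]
W={'top':1,'side':.6,'wrist':.7}
def f(p):
    Rm=R.from_euler('ZX',[p[3],np.pi/6])
    return np.array([W[c]*(proj(c,Rm.apply(a)+p[:3],m[c])[0]-uv) for c,a,uv in obs])
for sel in (['top','side','wrist'],['wrist'],['wrist','top']):
    k=[o[0] in sel for o in obs]
    s=least_squares(lambda p:f(p)[k].ravel(),[590,245,105,0.05],loss='soft_l1',x_scale=[10,10,10,.1])
    print(sel,s.x[:3],round(s.x[3],3));print(f(s.x)[k].T)
po=[('top',(160,130),(231,161)),('top',(-160,130),(226,348)),('top',(-160,-130),(381,349)),('top',(160,-130),(381,163)),
('side',(160,130),(223,280)),('side',(-160,130),(384,330)),('side',(-160,-130),(442,264)),('side',(160,-130),(305,223)),('wrist',(-160,130),(271,25))]
def g(p):
    Rm=R.from_euler('Z',p[3]); return np.array([proj(c,Rm.apply((*a,0))+p[:3],m[c])[0]-uv for c,a,uv in po]).ravel()
s=least_squares(g,[600,40,70,0.03],loss='soft_l1',x_scale=[10,10,10,.1]);print('plate',s.x[:3],s.x[3]);print(g(s.x).reshape(-1,2).T)
E
python3 fit.py
```

```text
['top', 'side', 'wrist'] [588.2 249.9 103.8] 0.067
[[-0.4  0.4 -0.1  1.  -1.3 -0.8 -1.6 -0.3 -1.8 -1.2  1.2 -1.5 -0.9 -0.2
  -1.  -1.9  0.9  0.8]
 [-1.3 -0.6  0.3 -0.1  1.3  0.6 -0.8 -0.3  0.6  1.3  0.2  0.9 -0.9  1.7
  -0.2  1.5 -1.  -6.7]]
['wrist'] [589.  250.6 101.8] 0.071
[[-0.4  0.1 -0.2 -1.2  0.7  1.4]
 [-0.3  2.2 -0.5  1.  -0.2 -7.2]]
['wrist', 'top'] [588.8 250.4 101.9] 0.067
[[-0.4  0.5 -0.1  1.  -1.2 -0.7 -0.4  0.2 -0.6 -1.6  0.9  0.9]
 [-1.5 -0.8 -0.  -0.5  1.2  0.1 -0.7  2.  -0.8  0.8 -0.3 -7.2]]
plate [598.3  42.3  64.8] 0.012794762869808197
[[ 1.6 -0.3  0.2  0.  -3.8  5.   1.6 -4.5 -0.1]
 [-0.5 -0.6  0.2  0.2  0.7 21.3 -0.5 -3.3  0.1]]
```

>>> arm_command:
  targets:
    - [0,0,0,-0.045]
    - [10,0,-10,0]
    - [10.5,0,-9.3,0]
    - [0,15,0,0]
    - [0,15,0,0]
    - [0,15,0,0]
    - [0,15,0,0]
    - [0,15,0,0]
    - [0,12,0,0]
    - [0,5,0,0]
    - [0,0,0,0]

```text
t: 4.43
ee_pos: [588.1, 230.3, 146.4]
orientation: [-1.176, -1.257, 1.26]
ft_force: [0.2, -0.7, 0.0]
width: 88.1
```

>>> arm_command:
  targets:
    - [0,0,0,0]
    - [0,0,0,0]
    - [0,0,0,0]
    - [0,0,0,0]
    - [0,0,0,0]
    - [0,0,0,0]
  gripper: 52

```text
t: 4.93
ee_pos: [589.0, 230.5, 148.1]
orientation: [-1.177, -1.259, 1.258]
ft_force: [-0.1, -0.8, -0.2]
width: 51.3
```

```bash
python3 - <<'E'
from h import *
m=camera_model('wrist');im=get_image('wrist');s=get_image('side')
cv2.imwrite('pics/w2.png',np.hstack([cv2.resize(im,(400,300)),cv2.resize(s[200:420,180:400],(300,300))]))
E
```

```text
(no output)
```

View pics/w2.png

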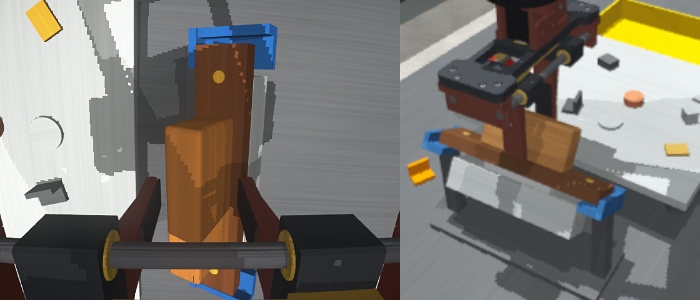

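>>> arm_command:
  targets:
    - [0,0,0,0]
    - [0,0,0,0]
    - [0,0,0,0]
  gripper: 42

```text
t: 5.28
ee_pos: [588.9, 230.0, 148.1]
orientation: [-1.177, -1.258, 1.259]
ft_force: [-1.8, -4.4, 6.9]
width: 37.7
```

>>> arm_command:
  targets:
    - [3,-3,0,0]
    - [4,-4,0,0]
    - [3,-5,0,0]
    - [2,-6,0,0]
    - [0,-6,0,0]
    - [0,-6,0,0]
    - [0,0,0,0]
    - [0,0,0,0]
  gripper: 0

```text
t: 5.95
ee_pos: [587.8, 242.6, 177.4]
orientation: [-1.176, -1.258, 1.259]
ft_force: [-0.1, 0.2, -3.9]
width: 23.7
```

```bash
python3 - <<'E'
from h import *
im=get_image('wrist');s=get_image('side')
cv2.imwrite('pics/w3.png',np.hstack([cv2.resize(im,(400,300)),cv2.resize(s[160:380,180:400],(300,300))]))
o=get_obs();print(o['ft_force'],o['moment'],o['width'])
E
```

```text
[ 0.01144716  0.38409523 -4.64314564] [ 0.0533856   0.05215606 -0.0211313 ] 23.65878493132942
```

View pics/w3.png

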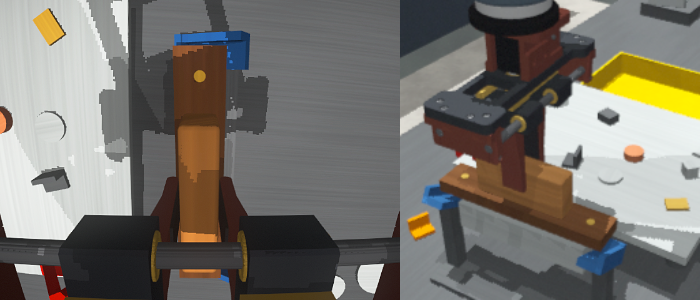

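>>> arm_command:
  targets:
    - [0,-14,0,0]
    - [0,-18,0,0]
    - [0,-18,0,0]
    - [0,0,0,0.054]
    - [-12.8,0,7.8,0]
    - [-12.8,0,7.8,0]
    - [-12.8,0,7.8,0]
    - [-12.8,0,7.8,0]
    - [-12.8,0,7.8,0]
    - [-12.8,0,7.8,0]
    - [-12.8,0,7.8,0]
    - [-12.8,0,7.8,0]
    - [0,10,0,0]
    - [0,10,0,0]
    - [0,10,0,0]
    - [0,10,0,0]
    - [0,0,0,0]
    - [0,0,0,0]

```text
t: 7.55
ee_pos: [526.6, 139.4, 186.5]
orientation: [-1.201, -1.217, 1.221]
ft_force: [0.5, 1.7, -4.1]
width: 23.6
```

```bash
python3 - <<'E'
from h import *
np.set_printoptions(precision=2,suppress=True)
o=get_obs();print(o['t'],o['ee_pos'],o['ft_force'],o['moment'])
im=get_image('wrist');s=get_image('side')
cv2.imwrite('pics/w4.png',np.hstack([cv2.resize(im,(400,300)),cv2.resize(s[140:360,220:440],(300,300))]))
E
```

```text
7.55 [526.57 139.44 186.47] [ 0.47  1.73 -4.11] [ 0.02 -0.02 -0.03]
```

View pics/w4.png

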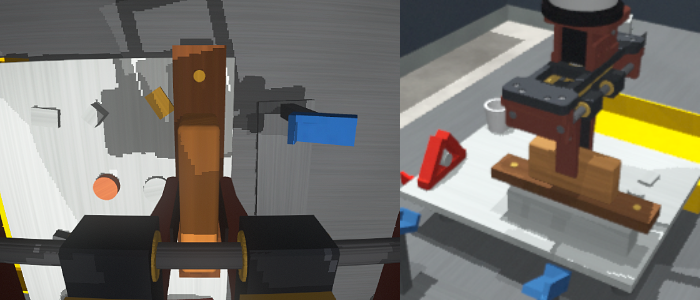

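>>> arm_command:
  targets:
    - [0,3,0,0]
    - [0,3,0,0]
    - [0,0,0,0]

```text
t: 7.9
ee_pos: [526.8, 139.2, 181.3]
orientation: [-1.203, -1.219, 1.219]
ft_force: [-0.5, 0.1, -5.1]
width: 23.6
```

>>> arm_command:
  targets:
    - [0,2,0,0]
    - [0,2,0,0]
    - [0,0,0,0]

```text
t: 8.15
ee_pos: [526.8, 139.2, 177.4]
orientation: [-1.203, -1.219, 1.219]
ft_force: [-0.1, 0.9, -4.2]
width: 24.1
```

>>> arm_command:
  targets:
    - [0,2,0,0]
    - [0,2,0,0]
    - [0,0,0,0]

```text
t: 8.4
ee_pos: [526.7, 139.2, 173.3]
orientation: [-1.203, -1.218, 1.219]
ft_force: [0.4, -0.8, -5.3]
width: 23.8
```

>>> arm_command:
  targets:
    - [0,2,0,0]
    - [0,2,0,0]
    - [0,0,0,0]

```text
t: 8.65
ee_pos: [527.1, 139.4, 170.1]
orientation: [-1.203, -1.219, 1.219]
ft_force: [-1.3, 0.9, 1.3]
width: 24.0
```

```bash
python3 - <<'E'
from h import *
np.set_printoptions(precision=1,suppress=True)
s=get_image('side');cv2.imwrite('pics/s5.png',s[150:350,240:470])
cv2.imwrite('pics/s5c.png',cv2.resize(s[200:350,280:440],None,fx=4.5,fy=4,interpolation=3))
E
```

```text
(no output)
```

View pics/s5c.png

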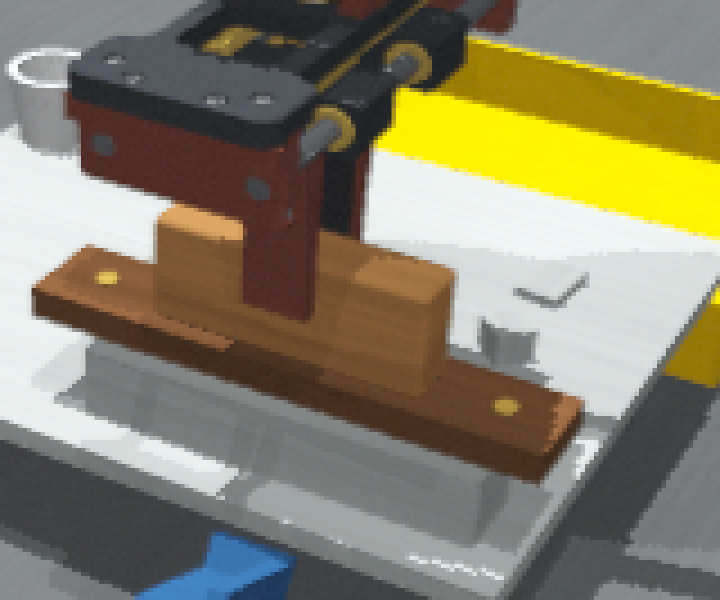

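>>> arm_command:
  targets:
    - [-4,0,0,0]
    - [-8,0,0,0]
    - [-8,0,0,0]
    - [-8,0,0,0]
    - [-8,0,0,0]
    - [-8,0,0,0]
    - [-8,0,0,0]
    - [-4,0,0,0]

```text
t: 9.37
ee_pos: [528.3, 82.4, 170.3]
orientation: [-1.204, -1.219, 1.217]
ft_force: [0.7, -0.3, -3.3]
width: 23.8
```

>>> arm_command:
  targets:
    - [0,1,0,0]
    - [-4,0,0,0]
    - [-8,0,0,0]
    - [-8,0,0,0]
    - [-8,0,0,0]
    - [-8,0,0,0]
    - [-8,0,0,0]
    - [-8,0,0,0]
    - [-4,0,0,0]

```text
t: 10.12
ee_pos: [530.0, 27.8, 171.6]
orientation: [-1.205, -1.222, 1.213]
ft_force: [-5.0, 8.5, 24.4]
width: 28.8
```

```bash
python3 - <<'E'
from h import *
np.set_printoptions(precision=1,suppress=True)
o=get_obs();print(o['t'],o['ee_pos'],o['ft_force'],R.from_rotvec(o['orientation']).as_matrix()[:,0].round(3))
t=get_image('top')
cv2.imwrite('pics/t6.png',cv2.resize(t[140:370,180:500],None,fx=2.4,fy=2.4,interpolation=3))
E
```

```text
10.1167 [530.   27.8 171.6] [-5.   8.5 24.4] [-0.  1.  0.]
```

View pics/t6.png

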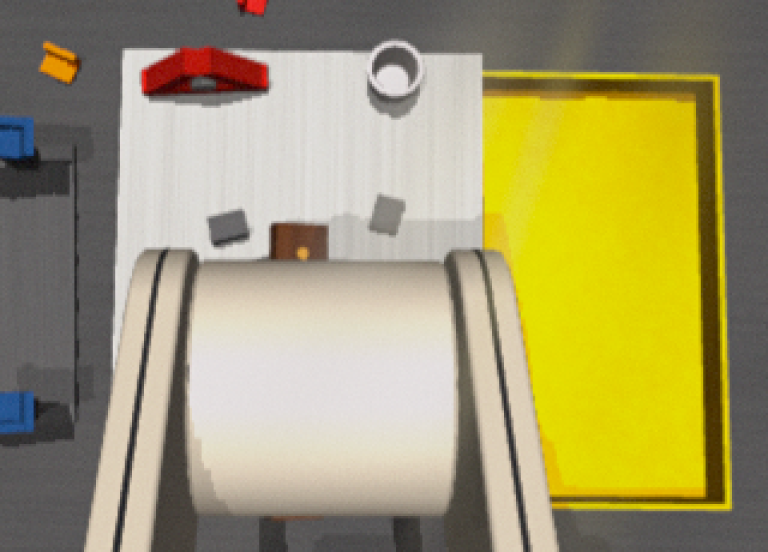

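>>> arm_command:
  targets:
    - [0,-1,0,0]
    - [0,-1,0,0]
    - [0,0,0,0]

```text
t: 10.42
ee_pos: [529.7, 27.5, 172.1]
orientation: [-1.205, -1.221, 1.215]
ft_force: [-0.7, 7.0, 12.1]
width: 28.9
```

```bash
python3 - <<'E'
from h import *
np.set_printoptions(precision=1,suppress=True)
o=get_obs();print(o['t'],o['ee_pos'],o['ft_force'],o['moment'],R.from_rotvec(o['orientation']).as_matrix()[:,0].round(3))
s=get_image('side');w=get_image('wrist')
cv2.imwrite('pics/s7.png',np.hstack([cv2.resize(w,(440,330)),cv2.resize(s[190:340,290:450],(352,330),interpolation=3)]))
E
```

```text
10.4167 [529.7  27.5 172.1] [-0.7  7.  12.1] [ 2.   0.  -0.1] [-0.  1.  0.]
```

View pics/s7.png

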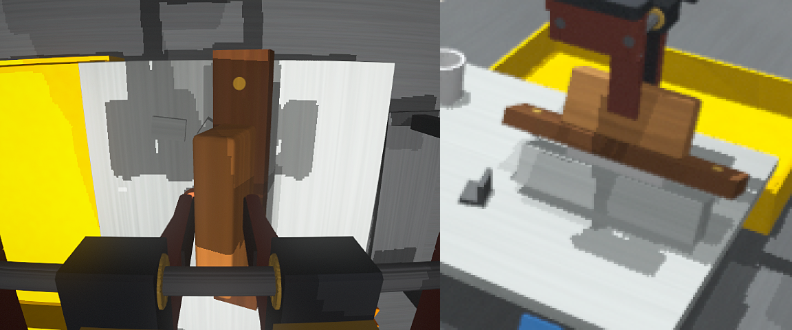

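>>> arm_command:
  targets:
    - [4,-1,0,0]
    - [6,-3,0,0]
    - [6,-4,0,0]
    - [4,-4,0,0]
    - [0,0,0,0]
    - [0,0,0,0]
    - [0,0,0,0]

```text
t: 11.1
ee_pos: [527.7, 47.1, 182.3]
orientation: [-1.202, -1.218, 1.22]
ft_force: [0.3, 0.1, -4.0]
width: 25.5
```

>>> arm_command:
  targets:
    - [0,4,0,0]
    - [0,3,0,0]
    - [0,2,0,0]
    - [0,0,0,0]
    - [0,0,0,0]

```text
t: 11.52
ee_pos: [528.4, 47.6, 175.9]
orientation: [-1.203, -1.22, 1.218]
ft_force: [-8.9, 2.1, 22.8]
width: 25.7
```

>>> arm_command:
  targets:
    - [0,1,0,0]
    - [0,1,0,0]
    - [0,0,0,0]

```text
t: 11.77
ee_pos: [528.6, 47.9, 175.6]
orientation: [-1.203, -1.22, 1.217]
ft_force: [-14.7, 3.3, 39.7]
width: 25.3
```

>>> arm_command:
  targets:
    - [0,-3,0,0]
    - [0,-2,0,0]
    - [0,0,0,0]

```text
t: 12.02
ee_pos: [528.2, 47.1, 176.7]
orientation: [-1.203, -1.219, 1.219]
ft_force: [0.2, 0.9, -4.1]
width: 25.3
```

```bash
python3 - <<'E'
from h import *
np.set_printoptions(precision=1,suppress=True)
o=get_obs();print(o['t'],o['ee_pos'],o['ft_force'],o['moment'])
s=get_image('side');w=get_image('wrist')
cv2.imwrite('pics/s8.png',np.hstack([cv2.resize(w,(320,240))[:,:],cv2.resize(s[200:350,290:450],(480,450),interpolation=3)[105:345]]) )
a=cv2.resize(s[200:350,290:450],(480,450),interpolation=3);b=cv2.resize(w,(320,240))
o=np.zeros((450,800,3),np.uint8);o[:240,:320]=b;o[:,320:]=a;cv2.imwrite('pics/s8.png',o)
E
```

```text
12.0167 [528.2  47.1 176.7] [ 0.2  0.9 -4.1] [ 0.  0. -0.]
```

View pics/s8.png

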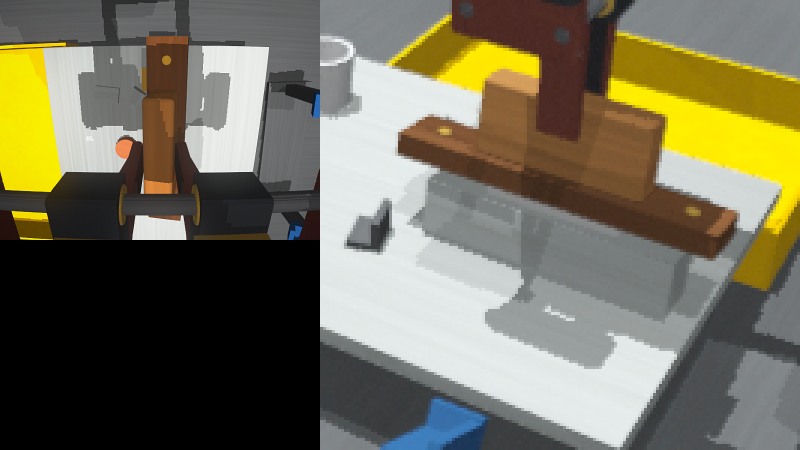

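>>> arm_command:
  targets:
    - [0,0.6,0,0]
    - [0,0,0,0]

```text
t: 12.28
ee_pos: [528.0, 47.1, 176.0]
orientation: [-1.202, -1.218, 1.219]
ft_force: [-3.7, -0.9, 4.4]
width: 25.2
```

>>> arm_command:
  targets:
    - [0,0,0,0]
    - [0,0,0,0]
    - [0,0,0,0]
    - [0,0,0,0]
  gripper: 44

```text
t: 12.62
ee_pos: [528.4, 47.3, 175.9]
orientation: [-1.203, -1.219, 1.219]
ft_force: [0.3, 0.4, -1.2]
width: 38.5
```

>>> arm_command:
  targets:
    - [0,4,0,0]
    - [0,2,0,0]
    - [0,0,0,0]

```text
t: 12.87
ee_pos: [528.0, 47.2, 169.5]
orientation: [-1.202, -1.218, 1.219]
ft_force: [0.4, 0.6, -0.5]
width: 38.6
```

>>> arm_command:
  targets:
    - [0,3,0,0]
    - [0,2,0,0]
    - [0,0,0,0]

```text
t: 13.12
ee_pos: [528.0, 47.2, 164.6]
orientation: [-1.203, -1.218, 1.219]
ft_force: [-0.4, 0.5, -0.4]
width: 38.5
```

```bash
python3 - <<'E'
from h import *
o=get_obs();print(o['t'],o['ee_pos'],o['ft_force'])
s=get_image('side')
cv2.imwrite('pics/s9.png',cv2.resize(s[190:350,290:450],(600,600),interpolation=3))
E
```

```text
13.1167 [527.99865203  47.22198117 164.59888852] [-0.38110039  0.45418526 -0.44481704]
```

View pics/s9.png

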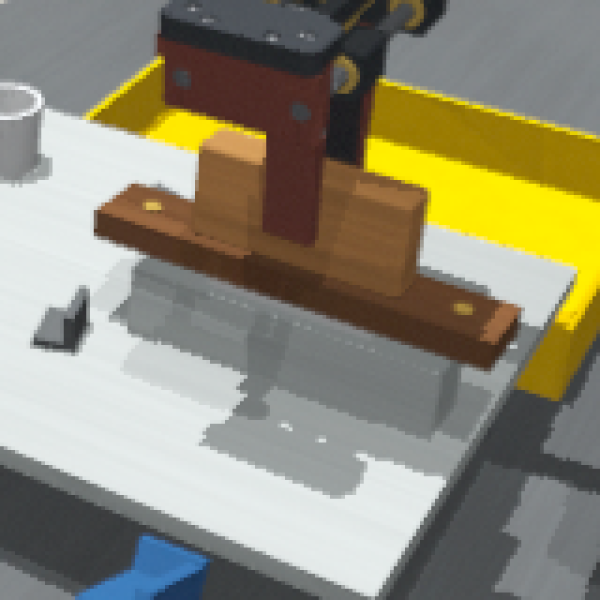

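```bash
python3 - <<'E'
from h import *
from scipy.optimize import least_squares
np.set_printoptions(precision=1,suppress=True)
m=camera_model('side')
q=lambda u,v:np.array((u/3.75+290,v/3.75+190))
print('tip obs',q(263,240),q(314,247),'pred',proj('side',[[538,80,147.6],[518,80,147.6]],m))
b=(q(263,240)+q(314,247)-proj('side',[[538,80,147.6],[518,80,147.6]],m).sum(0))/2;print('bias',b)
obs=[((50,12,59),q(198,147)),((-50,12,59),q(415,205)),((-50,-12,59),q(428,190)),((-50,12,14),q(408,293)),((-95,18,0),q(490,370)),((-95,18,14),q(487,345)),((-95,-18,14),q(521,308)),((95,18,0),q(95,236)),((95,18,14),q(97,210)),((95,-18,14),q(133,185)),((-75,15,-1),q(433,437)),((75,15,-1),q(110,316))]
def f(p,bb):
    Rm=R.from_euler('Z',p[3]);A=np.array([a if a[2]!=-1 else (*a[:2],-p[4]) for a,_ in obs],float)
    return proj('side',Rm.apply(A)+p[:3],m)+bb-np.array([u for _,u in obs])
for bb in (b,0*b):
    s=least_squares(lambda p:f(p,bb).ravel(),[528,47,100,0.01,30],loss='soft_l1',x_scale=[10,10,10,.1,10]);print(s.x,s.cost);print(f(s.x,bb).T)
E
```

```text
tip obs [360.1 254. ] [373.7 255.9] pred [[358.2 253. ]
 [369.6 256.7]]
bias [3.  0.1]
[532.   56.7 113.5   0.   43. ] 19.887202465644982
[[-1.7 -2.2  0.3 -3.2 -0.4  1.6  0.5  0.2 -0.4  0.8  0.2  6.6]
 [-0.2  2.  -1.   2.6  0.5 -0.1 -1.9  0.2  0.2 -2.3 -1.3  1.8]]
[528.2  53.  112.7   0.   43.1] 19.439277944077865
[[-1.6 -2.   0.4 -3.2 -0.4  1.7  0.4  0.1 -0.3  0.7  0.2  6.5]
 [-0.1  2.1 -0.9  2.6  0.5 -0.1 -1.9  0.1  0.2 -2.3 -1.3  1.7]]
```

>>> arm_command:
  targets:
    - [0,4,0,0]
    - [0,4,0,0]
    - [0,3,0,0]
    - [0,2,0,0]
    - [0,0,0,0]

```text
t: 13.58
ee_pos: [527.9, 47.2, 151.5]
orientation: [-1.202, -1.218, 1.219]
ft_force: [-0.5, 0.7, 0.1]
width: 38.4
```

>>> arm_command:
  targets:
    - [0,0,0,0]
    - [0,0,0,0]
    - [0,0,0,0]
    - [0,0,0,0]
    - [0,0,0,0]
  gripper: 0

```text
t: 14.0
ee_pos: [528.6, 48.0, 152.6]
orientation: [-1.203, -1.22, 1.217]
ft_force: [-0.4, 5.2, 3.1]
width: 27.6
```

>>> arm_command:
  targets:
    - [0,0,0,0]
    - [0,0,0,0]
    - [0,0,0,0]

```text
t: 14.25
ee_pos: [528.6, 48.0, 152.6]
orientation: [-1.203, -1.22, 1.217]
ft_force: [-0.2, 6.1, 2.5]
width: 27.5
```

>>> arm_command:
  targets:
    - [0,-2,0,0]
    - [0,-3,0,0]
    - [0,-3,0,0]
    - [0,0,0,0]
    - [0,0,0,0]
    - [0,0,0,0]

```text
t: 14.75
ee_pos: [528.0, 47.1, 160.0]
orientation: [-1.203, -1.219, 1.219]
ft_force: [-0.3, 0.9, -4.4]
width: 23.5
```

```bash
python3 - <<'E'
from h import *
np.set_printoptions(precision=1,suppress=True)
o=get_obs();print(o['t'],o['ee_pos'],o['ft_force'],o['moment'],R.from_rotvec(o['orientation']).as_matrix()[:,0].round(3))
t=get_image('top');w=get_image('wrist');s=get_image('side')
cv2.imwrite('pics/t10.png',t);cv2.imwrite('pics/w10.png',w);cv2.imwrite('pics/s10.png',s)
mw=camera_model('wrist')
for c in('wrist','side','top'):
  for n in('scrap5','scrap2'):
    print(c,n,[(np.round(r['at']),round(r['conf'],2),onz(c,r['at'],72,mw if c=='wrist' else None)[:2]) for r in tip_of(c,n)][:9])
# brass pixels & copper by colour in wrist
h=cv2.cvtColor(w,cv2.COLOR_BGR2HSV)
for nm,lo,hi in(('brass',(20,120,120),(30,255,255)),):
    k=cv2.inRange(h,lo,hi);k[:, :130]=0;n,l,st,ce=cv2.connectedComponentsWithStats(k)
    for i in range(1,n):
        if st[i,4]>30: print(nm,st[i],ce[i],onz('wrist',ce[i],70,mw)[:2])
E
```

```text
14.75 [528.   47.1 160. ] [-0.3  0.9 -4.4] [-0.  -0.   0.1] [-0.  1. -0.]
wrist scrap5 [(array([262., 162.]), 0.83, array([477.2,  14.8])), (array([255., 326.]), 0.77, array([576. ,   7.9])), (array([258., 201.]), 0.69, array([498.7,  12.3])), (array([219., 293.]), 0.63, array([554.5, -12.7])), (array([520., 463.]), 0.62, array([685.4, 192.4])), (array([207., 191.]), 0.57, array([493.3, -15.9]))]
wrist scrap2 [(array([262., 162.]), 0.83, array([477.2,  14.8])), (array([255., 326.]), 0.77, array([576. ,   7.9])), (array([258., 201.]), 0.69, array([498.7,  12.3])), (array([219., 293.]), 0.63, array([554.5, -12.7])), (array([520., 463.]), 0.62, array([685.4, 192.4])), (array([207., 191.]), 0.57, array([493.3, -15.9]))]
side scrap5 [(array([307., 281.]), 0.64, array([621.8, 100.7])), (array([195., 333.]), 0.62, array([691.6, 294.2])), (array([227., 274.]), 0.55, array([751.5, 160.1]))]
side scrap2 [(array([307., 281.]), 0.64, array([621.8, 100.7])), (array([195., 333.]), 0.62, array([691.6, 294.2])), (array([227., 274.]), 0.55, array([751.5, 160.1]))]
top scrap5 [(array([342., 233.]), 0.69, array([634., -19.])), (array([286., 138.]), 0.67, array([798.2,  83. ])), (array([278., 234.]), 0.62, array([628.1,  89.3])), (array([205., 163.]), 0.5, array([748.5, 221. ])), (array([177., 253.]), 0.41, array([591.8, 259.4]))]
top scrap2 [(array([342., 233.]), 0.69, array([634., -19.])), (array([286., 138.]), 0.67, array([798.2,  83. ])), (array([278., 234.]), 0.62, array([628.1,  89.3])), (array([205., 163.]), 0.5, array([748.5, 221. ])), (array([177., 253.]), 0.41, array([591.8, 259.4]))]
brass [308 110  21  21 305] [317.7 120. ] [454.7  44.7]
brass [250 139  12  13  43] [255.7 144.9] [468.1  11.3]
brass [261 138  12  49 235] [267.6 162.5] [477.6  17.6]
brass [251 151  12  33  86] [256.3 166.6] [479.9  11.4]
brass [242 418   3  23  40] [243.  426.2] [653.9  -3.3]
brass [391 419   4  25  64] [393.  429.4] [655.1  98.3]
```

>>> arm_command:
  targets:
    - [0,3,0,0]
    - [0,2,0,0]
    - [0,1,0,0]
    - [0,0,0,0]

```text
t: 15.53
ee_pos: [527.9, 47.2, 153.6]
orientation: [-1.202, -1.218, 1.219]
ft_force: [-0.3, 0.5, -3.9]
width: 23.9
```

>>> arm_command:
  targets:
    - [0,0.6,0,0]
    - [0,0,0,0]

```text
t: 15.7
ee_pos: [528.3, 47.2, 153.5]
orientation: [-1.203, -1.219, 1.219]
ft_force: [0.8, -0.2, -4.2]
width: 23.8
```

>>> arm_command:
  targets:
    - [0,0.6,0,0]
    - [0,0,0,0]

```text
t: 15.87
ee_pos: [528.3, 47.2, 153.4]
orientation: [-1.203, -1.219, 1.219]
ft_force: [-1.8, -0.6, 1.3]
width: 24.0
```

>>> arm_command:
  targets:
    - [-3,0,0,0]
    - [-6,0,0,0]
    - [-7,0,0,0]
    - [-7,0,0,0]
    - [-5,0,0,0]
    - [-2,0,0,0]

```text
t: 16.37
ee_pos: [529.3, 16.7, 153.4]
orientation: [-1.204, -1.22, 1.217]
ft_force: [1.8, 4.4, 6.8]
width: 23.8
```

>>> arm_command:
  targets:
    - [-3,-0.3,0,0]
    - [-6,0,0,0]
    - [-7,0,0,0]
    - [-7,0,0,0]
    - [-5,0,0,0]
    - [-2,0,0,0]

```text
t: 16.87
ee_pos: [529.3, -13.5, 153.4]
orientation: [-1.204, -1.219, 1.218]
ft_force: [0.0, 8.5, 3.6]
width: 24.0
```

>>> arm_command:
  targets:
    - [-3,0,0,0]
    - [-6,0,0,0]
    - [-7,0,0,0]
    - [-7,0,0,0]
    - [-5,0,0,0]
    - [-2,0,0,0]

```text
t: 17.37
ee_pos: [529.6, -43.2, 153.4]
orientation: [-1.203, -1.219, 1.219]
ft_force: [1.4, 2.4, 6.4]
width: 23.9
```

>>> arm_command:
  targets:
    - [-3,0,0,0]
    - [-6,0,0,0]
    - [-7,0,0,0]
    - [-7,0,0,0]
    - [-6,0,0,0]
    - [-6,0,0,0]
    - [-4,0,0,0]
    - [-2,0,0,0]
    - [0,0,0,0]

```text
t: 18.12
ee_pos: [530.0, -83.9, 153.4]
orientation: [-1.203, -1.219, 1.218]
ft_force: [-0.2, 3.9, 5.5]
width: 23.8
```

```bash
python3 - <<'E'
from h import *
np.set_printoptions(precision=1,suppress=True)
o=get_obs();print(o['t'],o['ee_pos'],o['ft_force'],o['moment'])
w=get_image('wrist');mw=camera_model('wrist');cv2.imwrite('pics/w11.png',w)
r=tip_of('wrist','scrap0')
for k in r: print(k['at'].round() if hasattr(k['at'],'round') else k['at'],round(k['conf'],2),onz('wrist',k['at'],72,mw)[:2],onz('wrist',k['at'],12,mw)[:2])
print('plate edge corner -x-y',proj('wrist',[[440,-88,67],[598,-88,67]],mw))
E
```

```text
18.1167 [530.  -83.9 153.4] [-0.2  3.9  5.5] [ 1.  -0.1 -0. ]
[250.4, 199.0] 0.82 [ 498.2 -122.1] [ 510.6 -131.7]
plate edge corner -x-y [[314.9  87.2]
 [312.2 356.5]]
```

>>> arm_command:
  targets:
    - [0,-4,0,0]
    - [0,-10,0,0]
    - [0,-10,0,0]
    - [0,-8,0,0]
    - [10,0,-3.5,0]
    - [18,0,-6,0]
    - [20,0,-6.5,0]
    - [20,0,-6.5,0]
    - [20,0,-6.5,0]
    - [20,0,-6.5,0]
    - [20,0,-6.5,0]
    - [20,0,-6.5,0]
    - [20,0,-6.5,0]
    - [20,0,-7,0]
    - [18,0,-7,0]
    - [11,0,-4,0]
    - [0,0,0,0]

```text
t: 19.63
ee_pos: [600.7, 136.6, 185.2]
orientation: [-1.202, -1.221, 1.22]
ft_force: [-0.1, -0.0, -4.1]
width: 23.6
```

```bash
python3 - <<'E'
from h import *
np.set_printoptions(precision=1,suppress=True)
for c in('wrist','top','side'):
  o=get_obs();m=camera_model(c);w=get_image(c);cv2.imwrite(f'pics/{c}12.png',w)
  print(o['t'],o['ee_pos'],o['ft_force'],o['width'])
  for k in tip_of(c,'scrap0'): print(c,np.round(k['at']),round(k['conf'],2),onz(c,k['at'],72,m)[:2],onz(c,k['at'],12,m)[:2])
E
```

```text
19.6333 [600.7 136.6 185.2] [-0.1 -0.  -4.1] 23.559805497406174
wrist [ 88. 290.] 0.73 [639.3 -19.4] [666.6 -55.1]
wrist [254. 279.] 0.66 [628.7  93.8] [653.6  84.4]
19.7333 [599.6 134.4 184.9] [ 0.7 -0.7 -3.6] 24.19996123287199
top [282. 140.] 0.63 [793.9  88.8] [814.2  93.7]
top [382. 320.] 0.62 [488.  -90.2] [484.  -99.6]
top [384. 280.] 0.6 [554.8 -92.7] [ 556.  -102.2]
top [380. 309.] 0.58 [507.4 -86.1] [505.  -95.2]
top [402. 306.] 0.56 [ 512.  -122.1] [ 509.9 -134. ]
top [344. 231.] 0.43 [636.9 -23.4] [644.7 -27.5]
top [279. 233.] 0.41 [630.2  88.1] [637.5  92.9]
top [374. 265.] 0.37 [581.  -74.8] [584.3 -83. ]
19.8333 [599.5 133.5 185. ] [-0.4 -0.4 -4.9] 23.854222050319013
side [197. 332.] 0.85 [689.9 291.7] [742.7 250.1]
side [230. 275.] 0.4 [745.  157.8] [805.   98.5]
```

```bash
python3 - <<'E'
import cv2,numpy as np
a=cv2.imread('pics/top12.png');b=cv2.imread('pics/top0.png')
h=cv2.cvtColor(a,cv2.COLOR_BGR2HSV)
np.set_printoptions(linewidth=250)
print('V');print(h[250:296:2,356:400:2,2]);print('S');print(h[250:296:2,356:400:2,1])
d=cv2.absdiff(a,b).max(2);print('diff');print(d[250:330:4,356:412:3])
E
```

```text
V
[[208 204 203 206 207 203 204 210 198 206 207 202 201 214 213 214 215 216 217 216 220 218]
 [207 204 203 205 206 203 203 207 201 205 206 205 205 213 215 215 218 216 217 217 215 215]
 [207 205 205 206 202 205 203 207 202 205 202 205 204 211 216 213 216 214 218 217 218 216]
 [210 203 203 206 206 204 205 212 200 209 205 206 205 213 215 214 218 214 216 216 217 215]
 [211 207 204 207 204 201 200 208 202 207 205 204 203 214 216 213 218 216 218 213 217 218]
 [208 206 202 207 208 204 200 210 198 209 204 206 201 215 213 217 213 215 215 214 218 215]
 [210 203 198 207 206 200 204 211 197 205 208 202 203 213 214 216 213 211 216 216 217 219]
 [207 203 200 206 206 203 205 207 204 207 208 205 208 209 213 215 214 217 216 215 220 216]
 [212 206 206 207 207 207 204 210 200 209 205 204 208 204 208 214 215 216 217 217 216 215]
 [209 204 204 207 209 202 204 212 203 206 208 203 203 202 206 212 219 215 216 218 217 216]
 [215 203 207 205 208 210 203 212 201 204 208 207 200 212 214 218 216 215 218 217 219 217]
 [211 204 204 207 203 205 208 209 201 208 205 206 206 210 213 217 213 217 219 217 216 216]
 [212 
[... 3977 characters left out ...]
41  17  10  15  17  13  21  14  10  12  10  12  11   8  13  10  13]
 [ 41  42  39  43  36  13  10   9  12   9   7   9   7  11  10  13  10  13  11]
 [ 42  43  38  37  42  15  14  13  18  13  14   7  25  29  64  14   9  13  11]
 [ 45  44  38  38  39  30  13  12  18 204 186  50 186 204 203  87  11  12  10]
 [ 41  37  42  40  43  41  14  13  15 198 199  34 121 198 204 189  14  16  14]
 [ 42  42  44  38  39  43  27   8  17 202 203   8  12  18  13  13  14  14  13]
 [ 38  43  41  39  37  38  37  10  14  66  59  57  13  11  15  10  10  10  16]
 [ 45  37  41  43  40  37  40  36  12  66  64  65   7  14   9  18  12  17  15]
 [ 39  42  42  40  38  40  41  39  16  62  66  62  10  12  11  14  12  11  11]]
```

```bash
python3 - <<'E'
import cv2,numpy as np
a=cv2.imread('pics/top12.png').astype(int);b=cv2.imread('pics/top0.png').astype(int)
np.set_printoptions(linewidth=250)
print(b[256:282:2,258:290:2].mean(2).astype(int))
print(a[256:282:2,362:394:2].mean(2).astype(int)); print(a[256:282:2,376:392].min(2))
E
```

```text
[[212 213 215 206 211 216 214 205 211 211 212 212 210 204 207 214]
 [212 213 215 208 211 215 209 203 202 214 208 210 209 204 207 211]
 [210 215 216 209 212 219 222 220 223 223 205 206 212 205 211 211]
 [210 213 216 208 219 222 224 222 223 221 223 197 208 203 209 211]
 [209 212 214 207 223 223 221 221 223 222 222 220 183 207 208 213]
 [211 215 216 213 222 223 222 221 222 223 223 223 145 207 209 207]
 [211 216 215 203 223 221 222 223 223 219 221 225 151 204 209 214]
 [211 215 216 211 221 222 222 223 222 222 223 221 187 202 211 212]
 [213 217 215 205 220 223 223 222 224 222 225 193 206 201 210 215]
 [213 216 214 207 193 222 224 222 223 221 186 164 208 203 211 212]
 [209 216 214 208 211 213 175 191 189 169 172 210 208 204 209 212]
 [212 216 216 206 214 211 206 207 205 212 213 208 210 204 210 214]
 [209 217 213 207 209 214 207 208 209 211 211 209 208 207 206 210]]
[[202 201 200 200 208 197 206 200 200 196 147 156 156 159 151 152]
 [204 201 196 198 204 198 204 201 198 194 151 155 152 157 152 151]
 [202 203 201 198 205 195 204 201 201 192 155 152 157 151 151 147]
 [204 202 198 201 205 193 2
[... 815 characters left out ...]
  47  48  42  35  41  32  26]
 [194 197 193 198 191 172 155  92  49  45  52  39  40  34  27  14]
 [198 192 193 191 193 177 196 183  99  44  42  41  38  31  28  20]
 [197 197 193 193 196 173 189 194 175  72  37  36  37  32  18   7]
 [196 196 190 194 186 174 190 195 178  86  31  37  31  11   0   0]
 [199 193 193 192 186 177 198 198 170  67  41  34  25  15   6   0]
 [195 191 194 191 192 178 189 154  76  41  35  38   8  15   0   0]
 [196 194 193 193 187 129  93  54  49  38  28  25   0   0   0   0]
 [199 195 194 194 185 103  92  93  89  82  64  41  14   0   0   0]
 [196 194 194 194 185 103  90  94  92  86  91  84  67  34   0   0]
 [194 195 191 194 185 103  92  90  95  89  88  85  84  63   0   0]]
```

>>> arm_command:
  targets:
    - [0,8,0,0]
    - [0,9,0,0]
    - [0,8,0,0]
    - [0,4,0,0]
    - [0,1.5,0,0]
    - [0,0,0,0]
    - [0,0,0,0]

```text
t: 20.52
ee_pos: [600.3, 134.2, 154.6]
orientation: [-1.203, -1.219, 1.219]
ft_force: [0.3, -0.3, -3.5]
width: 23.8
```

>>> arm_command:
  targets:
    - [0,0.8,0,0]
    - [0,0,0,0]

```text
t: 20.68
ee_pos: [600.2, 134.3, 153.9]
orientation: [-1.203, -1.219, 1.219]
ft_force: [-0.2, -0.9, -3.9]
width: 23.9
```

>>> arm_command:
  targets:
    - [0,0.6,0,0]
    - [0,0,0,0]

```text
t: 20.85
ee_pos: [600.3, 134.3, 153.4]
orientation: [-1.203, -1.219, 1.219]
ft_force: [-0.1, 0.6, -3.2]
width: 24.3
```

>>> arm_command:
  targets:
    - [0,0.4,0,0]
    - [0,0,0,0]

```text
t: 21.02
ee_pos: [600.3, 134.3, 153.4]
orientation: [-1.203, -1.22, 1.219]
ft_force: [-0.2, 0.6, 1.3]
width: 24.0
```

>>> arm_command:
  targets:
    - [-3,0,0,0]
    - [-6,0,0,0]
    - [-7,0,0,0]
    - [-7,0,0,0]
    - [-7,0,0,0]
    - [-7,0,0,0]
    - [-5,0,0,0]
    - [-2,0,0,0]

```text
t: 21.68
ee_pos: [601.3, 89.2, 153.4]
orientation: [-1.204, -1.22, 1.217]
ft_force: [0.8, -0.7, 1.1]
width: 23.6
```

>>> arm_command:
  targets:
    - [-3,0,0,0]
    - [-6,0,0,0]
    - [-7,0,0,0]
    - [-7,0,0,0]
    - [-7,0,0,0]
    - [-7,0,0,0]
    - [-7,0,0,0]
    - [-7,0,0,0]
    - [-5,0,0,0]
    - [-2,0,0,0]

```text
t: 22.52
ee_pos: [602.0, 31.7, 153.4]
orientation: [-1.204, -1.22, 1.218]
ft_force: [1.8, 8.7, 1.2]
width: 24.0
```

>>> arm_command:
  targets:
    - [-3,0,0,0]
    - [-6,0,0,0]
    - [-7,0,0,0]
    - [-7,0,0,0]
    - [-7,0,0,0]
    - [-7,0,0,0]
    - [-7,0,0,0]
    - [-7,0,0,0]
    - [-5,0,0,0]
    - [-2,0,0,0]

```text
t: 23.35
ee_pos: [602.6, -26.3, 153.5]
orientation: [-1.204, -1.22, 1.218]
ft_force: [1.9, 8.0, 3.6]
width: 24.1
```

>>> arm_command:
  targets:
    - [-3,0,0,0]
    - [-6,0,0,0]
    - [-7,0,0,0]
    - [-7,0,0,0]
    - [-7,0,0,0]
    - [-7,0,0,0]
    - [-7,0,0,0]
    - [-6,0,0,0]
    - [-5,0,0,0]
    - [-3,0,0,0]
    - [-1,0,0,0]
    - [0,0,0,0]

```text
t: 24.35
ee_pos: [603.2, -84.3, 153.6]
orientation: [-1.203, -1.22, 1.217]
ft_force: [0.7, 7.6, 8.6]
width: 24.0
```

```bash
python3 - <<'E'
from h import *
np.set_printoptions(precision=1,suppress=True)
for c in('wrist','top'):
  m=camera_model(c);w=get_image(c);cv2.imwrite(f'pics/{c}13.png',w)
  for k in tip_of(c,'scrap1'): print(c,np.round(k['at']),round(k['conf'],2),onz(c,k['at'],72,m)[:2],onz(c,k['at'],12,m)[:2])
o=get_obs();print(o['t'],o['ee_pos'],o['ft_force'],o['width'])
E
```

```text
wrist [260. 313.] 0.78 [ 639.4 -119.2] [ 669.9 -127.9]
wrist [302.  77.] 0.7 [508.5 -94.7] [504.3 -96.9]
wrist [290.  33.] 0.67 [ 487.9 -100.6] [ 478.2 -104.4]
wrist [318. 284.] 0.65 [620.4 -85.5] [645.9 -85.3]
wrist [200. 214.] 0.57 [ 579.9 -150.4] [ 594.6 -167.4]
wrist [247.  86.] 0.56 [ 513.2 -122.4] [ 510.2 -131.9]
top [202. 165.] 0.59 [745.2 225.3] [761.7 241.1]
24.55 [603.2 -84.2 153.6] [0.3 6.8 8.5] 24.29638866547078
```

>>> arm_command:
  targets:
    - [-3,-0.2,0,0]
    - [-2,0,0,0]
    - [0,0,0,0]
    - [0,-5,0,0]
    - [0,-10,0,0]
    - [0,-10,0,0]
    - [0,-10,0,0]
    - [0,-10,0,0]
    - [20,0,0,0]
    - [25,0,0,0]
    - [25,0,0,0]
    - [25,0,0,0]
    - [20,0,0,0]
    - [0,0,0,0]

```text
t: 25.72
ee_pos: [601.4, 28.3, 198.9]
orientation: [-1.201, -1.222, 1.22]
ft_force: [-0.3, -0.4, -3.9]
width: 23.8
```

```bash
python3 - <<'E'
from h import *
np.set_printoptions(precision=1,suppress=True,linewidth=250)
for c in('wrist','top','side'):
  m=camera_model(c);w=get_image(c);cv2.imwrite(f'pics/{c}14.png',w)
  for k in silhouettes(c,'scrap1'):
    px=np.argwhere(k['pixels']); print(c,np.round(k['at']),round(k['conf'],2),'box',px.min(0)[::-1],px.max(0)[::-1],'bgr',np.median(w[k['pixels']],axis=0),onz(c,k['at'],72,m)[:2],onz(c,k['at'],12,m)[:2])
o=get_obs();print(o['t'],o['ee_pos'],o['ft_force'],o['width'])
E
```

```text
wrist [537. 373.] 0.85 box [524 362] [552 383] bgr [  0. 151. 244.] [710.  195.4] [751.4 232.8]
wrist [119.  90.] 0.79 box [103  75] [134 102] bgr [200. 205. 206.] [511.5 -97.3] [ 509.  -124.5]
wrist [136. 287.] 0.66 box [119 270] [154 304] bgr [ 99. 109. 116.] [642.8 -99.5] [ 669.3 -127.2]
wrist [588. 201.] 0.38 box [532  66] [639 379] bgr [104. 102. 101.] [576.1 207.5] [587.9 247.6]
top [284. 139.] 0.58 box [280 130] [292 145] bgr [ 29.  36. 226.] [795.6  85.2] [816.1  89.8]
top [204. 164.] 0.47 box [197 159] [212 174] bgr [  0.  138.5 222. ] [746.6 221.1] [763.1 236.5]
side [195. 326.] 0.74 box [186 316] [205 335] bgr [  0. 119. 178.] [702.1 284.5] [756.4 242. ]
side [223. 270.] 0.37 box [220 266] [230 275] bgr [ 32.  40. 177.] [766.4 153.9] [829.3  94.1]
26.0167 [601.5  24.2 198.3] [-0.6 -0.3 -4.4] 24.301635281780165
```

```bash
python3 - <<'E'
from h import *
np.set_printoptions(precision=2,suppress=True)
o=get_obs();m=camera_model('wrist');T=o['ee_pos'];print(T,R.from_rotvec(o['orientation']).as_matrix()[:,0])
def screw(im,sc=1,xmax=640):
    k=cv2.inRange(cv2.cvtColor(im,cv2.COLOR_BGR2HSV),(18,110,110),(30,255,255));n,l,st,ce=cv2.connectedComponentsWithStats(k)
    return [(ce[i]*sc,st[i,4]) for i in range(1,n) if st[i,4]>40]
for f in('w3','w4','w10','wrist14'):
    im=cv2.imread(f'pics/{f}.png'); s=1
    if f in('w3','w4'): im=im[:,:400]; s=1.6
    for c,a in screw(im,s):
        if 280<c[0]<360 and c[1]<250:
            off=58 if s>1 else 41
            for h in (off-3,off,off+3):
                print(f,c,a,'h',h,'rel',onz('wrist',c,T[2]-h+14.5,m)[:2]-T[:2])
E
```

```text
[601.54  24.22 198.26] [-0.01  1.   -0.  ]
w3 [318.87 121.13] 115 h 55 rel [-74.01  -1.8 ]
w3 [318.87 121.13] 115 h 58 rel [-73.93  -1.8 ]
w3 [318.87 121.13] 115 h 61 rel [-73.86  -1.79]
w4 [318.23 120.81] 113 h 55 rel [-74.14  -2.07]
w4 [318.23 120.81] 113 h 58 rel [-74.06  -2.07]
w4 [318.23 120.81] 113 h 61 rel [-73.99  -2.08]
w10 [317.85 120.27] 352 h 38 rel [-74.75  -2.2 ]
w10 [317.85 120.27] 352 h 41 rel [-74.68  -2.2 ]
w10 [317.85 120.27] 352 h 44 rel [-74.61  -2.21]
wrist14 [318.39 120.11] 346 h 38 rel [-74.81  -1.99]
wrist14 [318.39 120.11] 346 h 41 rel [-74.74  -1.99]
wrist14 [318.39 120.11] 346 h 44 rel [-74.67  -2.  ]
```

>>> arm_command:
  targets:
    - [0,-10,0,0]
    - [0,-12,0,0]
    - [0,-8,0,-0.054]
    - [10,0,0,0]
    - [20,0,-0.2,0]
    - [20,0,-0.2,0]
    - [20,0,-0.2,0]
    - [20,0,-0.2,0]
    - [20,0,-0.2,0]
    - [20,0,-0.2,0]
    - [20,0,-0.2,0]
    - [20,0,-0.2,0]
    - [20,0,-0.2,0]
    - [20,0,-0.2,0]
    - [10,0,-0.1,0]
    - [5,0,0,0]
    - [0,0,0,0]
    - [0,0,0,0]

```text
t: 27.52
ee_pos: [588.4, 249.4, 228.1]
orientation: [-1.177, -1.258, 1.259]
ft_force: [-0.0, 0.1, -3.8]
width: 23.8
```

```bash
python3 - <<'E'
from h import *
np.set_printoptions(precision=1,suppress=True,linewidth=250)
o=get_obs();print(o['t'],o['ee_pos'],o['ft_force'],o['width'],R.from_rotvec(o['orientation']).as_matrix()[:,0])
for c in('top','side'):
  m=camera_model(c);w=get_image(c);cv2.imwrite(f'pics/{c}15.png',w)
  for k in silhouettes(c,'scrap1'):
    px=np.argwhere(k['pixels']); print(c,np.round(k['at']),round(k['conf'],2),'box',px.min(0)[::-1],px.max(0)[::-1],'bgr',np.median(w[k['pixels']],axis=0),onz(c,k['at'],72,m)[:2],onz(c,k['at'],12,m)[:2])
# non-yellow blobs in tray & non-plate blobs on plate (top view)
w=cv2.imread('pics/top15.png');h=cv2.cvtColor(w,cv2.COLOR_BGR2HSV)
tr=np.zeros(w.shape[:2],bool);tr[182:345,383:470]=1
k=((~((h[...,1]>190)&(h[...,0]>22)&(h[...,0]<34)))&tr).astype(np.uint8)
n,l,st,ce=cv2.connectedComponentsWithStats(k)
for i in range(1,n):
  if st[i,4]>12: print('tray',st[i],ce[i].round(),np.median(w[l==i],axis=0))
E
```

```text
27.5167 [588.4 249.4 228.1] [-0.   0.1 -3.8] 23.79289092040007 [-0.1  1.  -0. ]
top [284. 138.] 0.69 box [279 129] [291 144] bgr [ 33.5  41.  238. ] [798.3  86.5] [819.   91.2]
top [398. 223.] 0.61 box [391 214] [406 226] bgr [112. 139. 145.] [ 654.3 -114.5] [ 663.5 -125.8]
top [380. 267.] 0.61 box [381 263] [384 273] bgr [207.5 227.  230. ] [577.2 -85.3] [580.3 -94.2]
top [383. 310.] 0.54 box [381 306] [388 314] bgr [223. 227. 229.] [506.2 -90.8] [ 503.7 -100.3]
top [202. 166.] 0.46 box [197 159] [213 174] bgr [  0. 146. 228.] [744.  224.9] [760.3 240.6]
top [386. 280.] 0.4 box [381 276] [389 288] bgr [103.5 163.  237. ] [555.  -95.9] [ 556.3 -105.7]
side [195. 328.] 0.79 box [186 316] [205 336] bgr [  0.5 122.  177. ] [700.1 286.8] [754.2 244.7]
tray [389 211  18  19 193] [397. 220.] [110. 140. 146.]
tray [388 243   5  10  18] [390. 247.] [ 61. 231. 236.]
tray [383 247   7  43 161] [385. 272.] [ 97. 187. 236.]
tray [391 303  12  11 111] [396. 308.] [221. 228. 230.]
tray [383 305   7  12  71] [386. 310.] [221. 227. 231.]
tray [383 318   8  14 100] [386. 324.] [ 75. 205. 237.]
```

```bash
python3 - <<'E'
import cv2,numpy as np
np.set_printoptions(linewidth=250)
w=cv2.imread('pics/top15.png');h=cv2.cvtColor(w,cv2.COLOR_BGR2HSV);b=cv2.imread('pics/top0.png')
print(h[206:264:2,378:400,1]);print(h[206:264:2,378:400,2])
p=w[164:347,240:380];g=p.min(2);k=((g<165)|(h[164:347,240:380,1]>60)).astype(np.uint8)
n,l,st,ce=cv2.connectedComponentsWithStats(k)
for i in range(1,n):
  if st[i,4]>12: print('plate',st[i]+[240,164,0,0,0],np.median(p[l==i],axis=0))
E
```

```text
[[  9   7  14 175 255 246 255 255 255 255 255 255 255 255 255 254 240 234 217 220 210 204]
 [ 10   4  18 177 255 246 255 255 255 255 255 255 255 255 255 255 232 228 217 211 205 206]
 [  7   4  14 178 255 255 255 255 255 255 255 255 255 255 251 233 224 225 227 204 204 201]
 [  7   4  14 176 255 255 255 255 255 255 255 255 255 255 254 243 222 219 210 204 196 171]
 [  8   4  13 176 255 255 255 255 255 255 255 255 255 247 225 217 196 177 146 101  62  53]
 [  6   6  14 180 255 255 255 255 255 255 255 255 230 188 145 103  56  51  48  50  53  56]
 [  8   4  12 175 255 255 255 255 255 255 255 189  78  25  34  40  41  50  50  53  60  54]
 [  8   4  13 180 255 255 255 255 255 255 255 229 130  55  33  38  44  49  53  60  57  59]
 [  7   2   9 166 255 255 255 255 255 255 255 239 208 135  53  45  47  48  55  56  59  62]
 [  6   2   9 164 255 255 255 255 255 255 241 239 218 202 126  62  47  53  52  56  60  71]
 [  9   4   8 164 255 255 255 255 255 251 243 217 215 215 188 116  73  70  96 134 164 188]
 [  7   2   9 170 255 255 255 255 255 230 224 218 211 211 203 177 160 180 192 197 196 206]
 [  6   
[... 3659 characters left out ...]
239 236 235 236 233 235 236 235 236 235 235 237 235 235 235 236]
 [228 231 226 133 152 224 236 237 235 234 235 235 236 235 236 234 235 235 235 235 235 236]
 [228 229 223 137 153 224 235 234 235 235 234 236 236 234 235 236 237 236 237 237 236 236]
 [228 229 222 141 159 223 235 235 235 236 234 235 235 234 235 235 236 236 237 237 235 237]
 [228 229 229 221 235 235 235 233 235 235 233 236 236 236 235 236 236 237 236 238 235 236]
 [229 228 230 219 234 236 235 235 235 237 235 236 235 235 235 234 236 236 235 236 236 236]]
plate [240 164  53  20 930] [ 17.  24. 139.]
plate [335 164  19  12 107] [ 95.  98. 102.]
plate [333 173  22  16 172] [128. 131. 133.]
plate [240 328   7  19  70] [132. 135. 137.]
```

>>> arm_command:
  targets:
    - [0,8,0,0]
    - [0,10,0,0]
    - [0,10,0,0]
    - [0,10,0,0]
    - [0,10,0,0]
    - [0,8,0,0]
    - [0,4,0,0]
    - [0,0,0,0]

```text
t: 28.38
ee_pos: [587.7, 249.6, 166.5]
orientation: [-1.176, -1.256, 1.26]
ft_force: [-0.8, -0.2, -3.2]
width: 23.6
```

>>> arm_command:
  targets:
    - [0,1.5,0,0]
    - [0,1.5,0,0]
    - [0,1,0,0]
    - [0,0,0,0]

```text
t: 28.72
ee_pos: [588.6, 249.9, 164.3]
orientation: [-1.177, -1.259, 1.258]
ft_force: [-0.6, 0.1, -4.7]
width: 23.9
```

>>> arm_command:
  targets:
    - [0,1.5,0,0]
    - [0,1.5,0,0]
    - [0,1,0,0]
    - [0,0,0,0]

```text
t: 29.05
ee_pos: [588.3, 249.8, 159.8]
orientation: [-1.177, -1.258, 1.259]
ft_force: [0.3, 0.8, -3.7]
width: 23.5
```

>>> arm_command:
  targets:
    - [0,1,0,0]
    - [0,1,0,0]
    - [0,0,0,0]

```text
t: 29.3
ee_pos: [588.4, 249.8, 157.8]
orientation: [-1.177, -1.258, 1.259]
ft_force: [0.4, 0.8, -4.4]
width: 23.9
```

>>> arm_command:
  targets:
    - [0,1,0,0]
    - [0,0,0,0]

```text
t: 29.47
ee_pos: [588.4, 249.8, 156.9]
orientation: [-1.177, -1.258, 1.259]
ft_force: [0.4, -0.5, -5.0]
width: 24.1
```

>>> arm_command:
  targets:
    - [0,1,0,0]
    - [0,0,0,0]

```text
t: 29.63
ee_pos: [588.5, 249.8, 156.0]
orientation: [-1.177, -1.259, 1.259]
ft_force: [-0.2, -0.9, -3.7]
width: 24.1
```

>>> arm_command:
  targets:
    - [0,1,0,0]
    - [0,0,0,0]

```text
t: 29.8
ee_pos: [588.7, 249.8, 155.5]
orientation: [-1.177, -1.259, 1.258]
ft_force: [-2.1, -1.1, -0.3]
width: 23.9
```

>>> arm_command:
  targets:
    - [0,0,0,0]
    - [0,0,0,0]
    - [0,0,0,0]
    - [0,0,0,0]
    - [0,0,0,0]
    - [0,0,0,0]
    - [-1,0,0,0]
    - [-2,0,0,0]
    - [-2,0,0,0]
    - [-2,0,0,0]
    - [-2,0,0,0]
    - [0,0,0,0]
  gripper: 100

```text
t: 30.8
ee_pos: [589.1, 240.4, 155.1]
orientation: [-1.177, -1.258, 1.258]
ft_force: [-0.2, -0.3, 0.0]
width: 87.9
```

```bash
python3 - <<'E'
from h import *
np.set_printoptions(precision=1,suppress=True,linewidth=250)
o=get_obs();print(o['t'],o['ee_pos'],o['ft_force'],o['width'])
for c in('top','side','wrist'):
  m=camera_model(c);w=get_image(c);cv2.imwrite(f'pics/{c}16.png',w)
  for k in silhouettes(c,'pusher')[:1]:
    px=np.argwhere(k['pixels']); print(c,np.round(k['at']),round(k['conf'],2),'box',px.min(0)[::-1],px.max(0)[::-1])
# brown/rib color compare with start (side)
a=cv2.imread('pics/side16.png');b=cv2.imread('pics/side0.png')
for n,im in(('now',a),('start',b)):
  h=cv2.cvtColor(im,cv2.COLOR_BGR2HSV);k=cv2.inRange(h,(5,90,40),(20,230,255));k[:262]=0;k[420:]=0;k[:,:200]=0;k[:,350:]=0
  px=np.argwhere(k>0);print(n,len(px),px.min(0),px.max(0),px.mean(0))
E
```

```text
30.8 [589.1 240.4 155.1] [-0.2 -0.3  0. ] 87.88048440573682
top [175. 278.] 0.93 box [160 193] [191 314]
side [278. 328.] 0.64 box [207 280] [336 375]
wrist [328. 249.] 0.97 box [240  67] [406 463]
now 4192 [262 200] [349 335] [307.1 270.8]
start 4262 [267 200] [349 349] [308.9 275.1]
```

>>> arm_command:
  targets:
    - [0,-5,0,0]
    - [0,-10,0,0]
    - [0,-20,0,0]
    - [0,-20,0,0]
    - [0,-20,0,0]
    - [0,-15,0,0]
    - [20,0,22,0]
    - [24,0,25,0]
    - [24,0,25,0]
    - [24,0,25,0]
    - [24,0,25,0]
    - [24,0,25,0]
    - [24,0,25,0]
    - [24,0,25,0]
    - [24,0,25,0]
    - [24,0,25,0]
    - [24,0,25,0]
    - [24,0,25,0]
    - [24,0,25,0]
    - [0,0,0,0]

```text
t: 32.77
ee_pos: [243.3, 529.9, 246.3]
orientation: [-1.172, -1.263, 1.259]
ft_force: [-0.3, -0.3, -0.1]
width: 87.8
```

```bash
python3 - <<'E'
from h import *
np.set_printoptions(precision=1,suppress=True,linewidth=250)
o=get_obs();print(o['t'],o['ee_pos'],o['ft_force'],o['width'])
for c,(r0,r1,c0,c1) in dict(top=(170,335,150,215),side=(262,410,185,360)).items():
  w=get_image(c);cv2.imwrite(f'pics/{c}17.png',w);b=cv2.imread(f'pics/{c}0.png')
  for k in silhouettes(c,'pusher')[:1]:
    px=np.argwhere(k['pixels']); print(c,np.round(k['at']),round(k['conf'],2),'box',px.min(0)[::-1],px.max(0)[::-1])
  for n,im in(('now',w),('start',b)):
    h=cv2.cvtColor(im,cv2.COLOR_BGR2HSV);k=cv2.inRange(h,(5,90,40),(20,230,255))[r0:r1,c0:c1]
    px=np.argwhere(k>0);print(c,n,len(px),px.min(0),px.max(0),px.mean(0))
  A=b[r0:r1,c0:c1].astype(np.float32).mean(2);B=w[r0:r1,c0:c1].astype(np.float32).mean(2)
  print('shift',cv2.phaseCorrelate(A,B,cv2.createHanningWindow(A.shape[::-1],cv2.CV_32F)),'absdiff',np.abs(A-B).mean())
  k=cv2.inRange(cv2.cvtColor(w,cv2.COLOR_BGR2HSV),(18,110,110),(30,255,255))
  for nm,im in(('now',w),('start',b)):
    k=cv2.inRange(cv2.cvtColor(im,cv2.COLOR_BGR2HSV),(18,120,120),(30,255,255))[r0:r1,c0:c1]
    n,l,st,ce=cv2.connectedComponentsWithStats(k);print(nm,'screws',[(ce[i]+[c0,r0],st[i,4]) for i in range(1,n) if 4<st[i,4]<60])
E
```

```text
32.7667 [243.3 529.9 246.3] [-0.3 -0.3 -0.1] 87.83700599916398
top [174. 253.] 0.58 box [159 193] [192 313]
top now 3183 [ 0 14] [143  61] [83.2 27.2]
top start 3141 [ 0 15] [143  61] [83.  28.8]
shift ((-1.163757118687073, 0.05783146825984886), 0.9783905918215527) absdiff 6.0026417
now screws [(array([206.1, 171. ]), np.int32(26)), (array([176.6, 205.8]), np.int32(19)), (array([177.2, 300.4]), np.int32(21))]
start screws [(array([206.1, 171. ]), np.int32(27)), (array([178.5, 206. ]), np.int32(20)), (array([178.2, 300.2]), np.int32(19))]
side [274. 324.] 0.74 box [208 274] [336 375]
side now 4284 [12  0] [ 87 150] [47.7 87.7]
side start 4391 [4 0] [ 87 173] [46.3 91. ]
shift ((-0.47919670495558364, 0.12953682852963766), 0.896435506467466) absdiff 3.843552
now screws [(array([227.3, 297.7]), np.int32(12)), (array([192.5, 318.8]), np.int32(36)), (array([318.2, 332.2]), np.int32(13))]
start screws [(array([228.5, 297.5]), np.int32(10)), (array([192.5, 318.8]), np.int32(36)), (array([318.5, 332. ]), np.int32(14))]
```

>>> arm_command:
  targets:
    - [-24.6,0,-25,0]
    - [-24.6,0,-25,0]
    - [-24.6,0,-25,0]
    - [-24.6,0,-25,0]
    - [-24.6,0,-25,0]
    - [-24.6,0,-25,0]
    - [-24.6,0,-25,0]
    - [-24.6,0,-25,0]
    - [-24.6,0,-25,0]
    - [-24.6,0,-25,0]
    - [-24.6,0,-25,0]
    - [-24.6,0,-25,0]
    - [-24.6,0,-25,0]
    - [0,0,0,0]
    - [0,0,0,0]
  gripper: 62

```text
t: 34.22
ee_pos: [594.2, 226.3, 245.0]
orientation: [-1.179, -1.255, 1.255]
ft_force: [-0.2, -0.3, -0.1]
width: 54.8
```

>>> arm_command:
  targets:
    - [5,0,4.7,0]
    - [0,0,0,0]
    - [0,12,0,0]
    - [0,17,0,0]
    - [0,17,0,0]
    - [0,17,0,0]
    - [0,15,0,0]
    - [0,10,0,0]
    - [0,6,0,0]
    - [0,3,0,0]
    - [0,0,0,0]
    - [0,0,0,0]

```text
t: 35.22
ee_pos: [588.1, 234.3, 148.6]
orientation: [-1.177, -1.26, 1.258]
ft_force: [0.1, -0.6, -0.9]
width: 54.1
```

>>> arm_command:
  targets:
    - [-4,0,0,0]
    - [-3,0,0,0]
    - [-1,0,0,0]
    - [0,0,0,0]

```text
t: 35.55
ee_pos: [588.6, 225.5, 148.5]
orientation: [-1.177, -1.259, 1.258]
ft_force: [-0.2, 0.4, -0.3]
width: 54.3
```

>>> arm_command:
  targets:
    - [-1,0,0,0]
    - [-1,0,0,0]
    - [0,0,0,0]

```text
t: 35.8
ee_pos: [588.6, 223.8, 148.1]
orientation: [-1.177, -1.259, 1.258]
ft_force: [-0.1, -0.9, 0.3]
width: 54.4
```

>>> arm_command:
  targets:
    - [-0.8,0,0,0]
    - [-0.7,0,0,0]
    - [0,0,0,0]

```text
t: 36.05
ee_pos: [588.6, 222.4, 148.0]
orientation: [-1.177, -1.258, 1.259]
ft_force: [0.7, 0.0, 1.3]
width: 54.7
```

```bash
python3 - <<'E'
from h import *
np.set_printoptions(precision=1,suppress=True)
o=get_obs();print(o['ee_pos'],o['ft_force'],o['moment'],o['width'])
w=get_image('wrist');m=camera_model('wrist');cv2.imwrite('pics/w18.png',w)
k=cv2.inRange(cv2.cvtColor(w,cv2.COLOR_BGR2HSV),(18,110,110),(30,255,255));n,l,st,ce=cv2.connectedComponentsWithStats(k)
for i in range(1,n):
  if st[i,4]>40: print(ce[i],st[i,4],onz('wrist',ce[i],115,m))
E
```

```text
[588.6 222.4 148. ] [0.7 0.  1.3] [ 0. -0. -0.] 54.685075370548354
[369.5 124.9] 321 [514.6 237.1 115. ]
[159.5 420.8] 298 [667.5 144.5 115. ]
[476.7 419.7] 332 [655.7 307.5 115. ]
[361.2 435.8] 92 [668.7 248.8 115. ]
```

>>> arm_command:
  targets:
    - [-0.8,0,0,0]
    - [-0.7,0,0,0]
    - [0,0,0,0]

```text
t: 36.35
ee_pos: [588.8, 221.1, 148.1]
orientation: [-1.177, -1.259, 1.258]
ft_force: [-0.2, 1.7, -0.1]
width: 54.1
```

>>> arm_command:
  targets:
    - [-0.7,0,0,0]
    - [-0.3,0,0,0]
    - [0,0,0,0]

```text
t: 36.6
ee_pos: [588.9, 220.5, 148.3]
orientation: [-1.176, -1.259, 1.258]
ft_force: [0.2, 4.2, 0.7]
width: 54.5
```

>>> arm_command:
  targets:
    - [3,0,0,0]
    - [4,0,0,0]
    - [0,-8,0,0]
    - [0,-15,0,0]
    - [0,-20,0,0]
    - [0,-20,0,0]
    - [0,-20,0,0]
    - [0,-10,0,0]
    - [24,0,25,0]
    - [24,0,25,0]
    - [24,0,25,0]
    - [24,0,25,0]
    - [24,0,25,0]
    - [24,0,25,0]
    - [24,0,25,0]
    - [24,0,25,0]
    - [24,0,25,0]
    - [24,0,25,0]
    - [24,0,25,0]
    - [0,0,0,0]
  gripper: 66

```text
t: 38.27
ee_pos: [292.4, 474.7, 241.2]
orientation: [-1.173, -1.261, 1.261]
ft_force: [-0.6, 0.1, 1.0]
width: 57.7
```

```bash
python3 - <<'E'
from h import *
np.set_printoptions(precision=1,suppress=True,linewidth=250)
o=get_obs();print(o['t'],o['ee_pos'],o['ft_force'],o['width'])
for c,(r0,r1,c0,c1) in dict(top=(170,335,150,215),side=(262,410,185,360)).items():
  w=get_image(c);cv2.imwrite(f'pics/{c}19.png',w);b=cv2.imread(f'pics/{c}0.png')
  for n,im in(('now',w),('start',b)):
    h=cv2.cvtColor(im,cv2.COLOR_BGR2HSV);k=cv2.inRange(h,(5,90,40),(20,230,255))[r0:r1,c0:c1]
    px=np.argwhere(k>0)
    k=cv2.inRange(h,(18,120,120),(30,255,255))[r0:r1,c0:c1]
    nn,l,st,ce=cv2.connectedComponentsWithStats(k);print(c,n,len(px),px.mean(0),'screws',[(ce[i]+[c0,r0]) for i in range(1,nn) if 4<st[i,4]<60])
  for t in('magnet','nutpot'): print(c,t,[np.round(r['at']) for r in tip_of(c,t)[:1]])
  for k in silhouettes(c,'scrap1'): print(c,np.round(k['at']),round(k['conf'],2),np.median(w[k['pixels']],axis=0),onz(c,k['at'],72)[:2])
E
```

```text
38.2667 [292.4 474.7 241.2] [-0.6  0.1  1. ] 57.68016079391769
top now 3142 [82.9 28.9] screws [array([205.8, 171. ]), array([178.9, 206.1]), array([178.6, 300.2])]
top start 3141 [83.  28.8] screws [array([206.1, 171. ]), array([178.5, 206. ]), array([178.2, 300.2])]
top magnet []
top nutpot [array([342., 175.])]
top [203. 165.] 0.71 [  0.  142.  226.5] [744.6 223.6]
top [285. 138.] 0.58 [ 33.  39. 221.] [797.5  84.2]
top [384. 322.] 0.56 [ 69.5 190.5 227. ] [485.9 -92.8]
top [385. 311.] 0.54 [211. 214. 218.] [503.2 -94.1]
top [403. 222.] 0.51 [104. 128. 133.] [ 655.  -123.4]
side now 4239 [47.5 88.7] screws [array([228.5, 297.5]), array([192.5, 318.8]), array([318.6, 331.9])]
side start 4391 [46.3 91. ] screws [array([228.5, 297.5]), array([192.5, 318.8]), array([318.5, 332. ])]
side magnet [array([252., 268.])]
side nutpot [array([291., 233.])]
side [195. 327.] 0.65 [  0. 113. 168.] [699.8 285.9]
side [224. 271.] 0.42 [ 28.  37. 165.] [762.8 155.6]
```

Screw positions now match the start to about half a pixel, so the pusher is seated as it was. The magnet and pot are unmoved and the plate is clear.

```bash
python3 -c "
from workcell import *
print(close_job(),get_obs()['t'])"
```

```text
the job is handed in; nothing more can be done
the job is handed in; nothing more can be done
```

All seven offcuts went over the plate's edge into the tray and the pusher is back on its rest, but at two points I pressed harder than "lightly". I handed the job in at about 38.5 s, inside the 62 s limit.

**What I did:** I took the pusher by its rib and let the closing jaws turn it upright. I swept five offcuts in the first pass and the block and angle iron in the second. I then set the pusher back on the cradles, released it, nudged it against the stop and moved the arm clear.

**Final checks:**
- **Pusher:** its two screws are within about 0.5 px of where they started in the top and side views. I felt about 4 N when it met the stop.
- **Magnet and pot:** the side view shows both where they were. The top view confirms the pot, but the network missed the magnet there in the last picture. It was in place in an earlier top picture.
- **Offcuts:** none shows on the plate. The block, copper slug, flat bar, cube and brass piece show in the tray. The round steel slug and the angle iron show only partly, just past the plate's edge, and I read them as in the tray from pixel values.
- **Viewing limit:** I had used all 12 picture views by then, so the final state was checked by the networks and pixel comparison, not by eye.

**What went wrong:** early in the first sweep the grip was too shallow. The pusher tilted in the jaws and I pressed about 29 N. While setting it down again I reached about 44 N for a moment. I lifted it, took a deeper grip and set it down again, and from then on it bore between about 5 and 13 N.

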